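Tighten the collet nut one flat past finger-tight

ROBOT

A 6-joint arm with a two-finger parallel gripper is mounted at the origin on the work surface. World frame = base frame: x ahead of the robot, y to its left, z up, the work surface at z = 0. Lengths are in mm, angles in rad, forces in N, time in s.
With the tool pointing down it reaches from about 375 to 975 mm from the base axis. Payload 3.8 kg.
Tool frame: the origin (TCP) lies midway between the tips of the shut fingers; the grasp point (between the pads) lies 19 mm behind it (manip.pinch_z is the x of the grasp point in the tool frame, in mm); x points along the fingers, z is the direction in which the jaws open and shut, and the axes are right-handed (so a half turn about x gives the same grasp; the last joint's range is limited). The gripper opens to 88 mm and grips with 3 to 60 N. Pads are 18 mm wide; open, the fingers measure 123 mm over their backs; the gripper's body (75 mm by 187 mm) begins 45 mm behind the grasp point.
Start: joints at [-1.156, 0.264, 1.604, -0, 1.274, -0.037], TCP at [294.689, -607.27, 238.706] pointing down, gripper open.
Joint ranges: [-2.63, 2.63], [-0.94, 2.18], [0.31, 2.57], [-1.31, 4.45], [0, 2.66], [-2.55, 2.55]. Speed limits (rad/s): [2.57, 2.57, 3.14, 3.14, 3.14, 3.14].

INTERFACE

Orientations are given as a rotation vector (axis times angle).
In Python, from cell import manip, get_image, search_frame, silhouettes gives the robot as it stands. The module is installed in compiled form; this text tells all that it offers.
- The arm moves only by the shell command python3 -m inch 'ROWS' [FORCE]. ROWS is JSON, a list of rows, each an object of numbers: "dx", "dy", "dz": the shift along the tool's x, y, z in mm; "ax", "ay", "az": the turn, a rotation vector about the tool's x, y, z in rad; "claw": the closure, from 0 (fully open) to 1 (shut). In form: [{"dx": .., "dy": .., "dz": .., "ax": .., "ay": .., "az": .., "claw": ..}, ...]. A call has 1 to 12 rows; each row is the pose to reach, as a shift and turn from the pose measured when the call began, along the tool's axes at that moment; what a row does not reach only later rows make up. A row lasts 1/10 s, in which the tool goes at most 50 mm and 8.59 degrees, less where a joint would pass 70% of its speed; a pose out of reach is approached as far as the arm can. A call with a gripper value outside its range is refused whole. The fingers move at their own pace and stop on an object; FORCE is the grip in N (left out, the last holds). Time passes only in rows, so rows that repeat a pose let the fingers close. It gives the time, the measured TCP pose, the force and the opening at its end, in the units of the state.
- manip.state(): the state, without advancing time (a new reading comes with each control period).
- get_image(name): name is "side" or "top"; returns a dict with "frame" (384x512x3 uint8, blue, green, red), "mtx" (3x3 intrinsics, pixels), "pose" (4x4, takes a point from camera to world coordinates). Camera axes: x right, y up, looking along -z (the intrinsics and any distortion apply to the point x, -y, -z); pixel columns grow to the right and rows downward; lengths in mm; the calibration is good to about 2 mm. A picture is of the moment at which its call begins. There is no depth.
- manip.close_job(): hands the job in, once; it reports no verdict.
Trained networks look in a picture, given as the dict that the camera call returned (one of the last four; its "shot" number tells which), for a name from the list of things; names that differ only in an ending like _2 or _b are one class to them, and where a whole thing is asked for, a point or a joint stands for the part that bears it (a point fixed in the world has none). Each returns a list of dicts, best first, with "conf" (0 to 1); they miss things now and then, are a little off and sometimes report something else, mostly with a low value. They report only what shows in the picture. A call takes as long as a camera call. They do not tell look-alikes from the thing itself.
- search_frame(target, picture): "box" ([centre column, centre row, width, height] in pixels, round what is visible of it).
- silhouettes(target, picture): "mask" (384x512 bool, what is visible of it) and "box" ([centre column, centre row, width, height] in pixels, round what is visible of it).
The state is a dict: "t": time; "joints": joint angles; "joint_vel": joint speeds; "joint_torque": joint torques, N m; "tcp_pos": TCP position; "tool_rot": TCP orientation; "ft_force": force on the tool from outside, world axes, zero at the start; "wrist_torque": the same for the moment, N m; "finger_gap": finger opening in mm.
Only numpy, scipy, OpenCV 4.12 (cv2) and the standard library are available. Lean on these libraries where they do the work, as an engineer would, in place of code of your own. Each camera call takes 0.05 s, during which the arm holds its last target.

TASK

Clamp the dowel in the collet post: with your fingers run the nut on top clockwise until it comes up firmly finger-tight, and stop there without forcing it further by hand. Then take the big open-ended wrench from the rubber mat, slide it onto the nut and tighten the nut by one flat (a sixth of a turn) past finger-tight with it, without ramming the wrench against the nut. Finally lay the wrench back flat on the mat and leave everything else on the bench where it is.

Things in the scene. Friction and masses are not known exactly. Their poses are not given: they have to be found in the camera images.
- post: cast collet post bolted to the bench: 90 mm square foot, column 52 mm across up to 70 mm height. Origin on the bench on the post's axis, z up. A 17 mm thick wooden dowel stands up out of the middle of the nut, its top 127 mm above the bench.
- nut: steel hexagon nut on the post, 30 mm across flats, 34.6 mm across corners; hexagon from 80 to 106 mm above the bench. Origin on its axis at its underside, z up; its x axis points at a CORNER, flats face its y axis. It turns in place about the vertical; clockwise from above tightens. Runs freely at first (0.04 N m); snug after 25 to 80 degrees, differing every time.
- ring: dark steel thrust ring, 44 mm across, between column and nut (70 to 78 mm above the bench). Origin on the axis at its underside; x along its pointer tab. It stands still while the nut runs free; snug is felt as a sudden rise of torque (0.3 N m is firmly finger-tight); at 0.5 N m the ring yields, turns with the nut and stays where left: its turn since the start is the turn past finger-tight.
- ring_tab (a point): point on the upper face of the ring's pointer tab, 28 mm from the axis, 78 mm above the bench; the tab is 9 mm wide and ends 34 mm from the axis.
- wrench: the big steel open-ended wrench, loose, about 220 g, lying flat on the mat, handle towards the robot, 216 mm long. Origin at the jaw's centre, on the underside; x points out of the mouth, the handle runs to -x, z up. The head is 54 mm wide (about 60 mm over the flared prong tips) and 12 mm thick.
- wrench_grip (a point): the place to hold the wrench's handle, near its centre of mass, 115 mm behind the jaw centre, half-way up (9 mm above its underside). The handle is a straight bar 16 mm wide, 18 mm high, from 33 to 190 mm behind the jaw centre, its sides upright and flat; same axes as the wrench.
- wrench_jaw (a point): the jaw centre, 6 mm above the wrench's underside; same axes. The jaw is 32.5 mm wide between prongs whose inner faces are parallel to x and whose flared tips reach 26 mm ahead of this point; the jaw's bottom is 18.5 mm behind it, so a 30 mm nut's corner touches it when the nut's centre is about 1 mm ahead of this point. On the nut it has about 9 degrees of play either way.
- mat: black rubber mat, 260 x 210 mm (its x, y), 3 mm thick, fixed to the bench. Origin at the centre of its underside.
- small_wrench_grip (a point): centre of the handle of a smaller open-ended wrench (168 mm long, 20 mm jaw: too small for the nut), lying on the same mat. Bystander, leave it where it is.
- blank: round wooden bowl blank, 100 mm across, 45 mm high. Bystander, leave it where it is.
- block: cork sanding block, 90 x 50 x 30 mm. Bystander, leave it where it is.
- tape: roll of masking tape, 90 mm across, 24 mm high. Bystander, leave it where it is.
- glue: white glue bottle, 60 mm across, 150 mm tall. Bystander, leave it where it is.
- finial: turned wooden finial standing upright, 44 mm across, 98 mm tall. Bystander, leave it where it is.
- can: metal can of finish, 80 mm across, 85 mm tall. Bystander, leave it where it is.
Things that resemble listed ones, but are neither listed nor needed, are in the scene too. Leave any orange or purple look-alike of the wrench alone.

How it is judged:
By the outcome, as a careful person would: the job done as asked, in the order asked, and still so for the second after the job is handed in, with the robot touching nothing.
It also fails if it takes over 72 s, if anything falls off the work surface, if the arm or the gripper's body presses on something with over 40 N, if the wrist force passes 120 N, or if a joint passes its speed limit or range.

## Working session

There is one attempt and no reset: what is moved stays moved. The work goes in short steps, Python scripts to look and compute and a shell command to move; the robot and the scene stay as the last step left them, time stands still between calls to the robot, and variables do not carry over. Pictures are saved under pics/ and viewed, and the job is handed in when it is done.

```bash
mkdir -p pics; ls; cat > h.py <<'E'
import numpy as np, cv2
from scipy.spatial.transform import Rotation as R
def proj(pic,P):
    P=np.atleast_2d(np.asarray(P,float)); T=np.linalg.inv(pic["pose"])
    c=P@T[:3,:3].T+T[:3,3]; c=c*[1,-1,-1]
    u=c@np.asarray(pic["mtx"]).T
    return u[:,:2]/u[:,2:]
def unproj(pic,uv,z):
    uv=np.atleast_2d(np.asarray(uv,float)); K=np.asarray(pic["mtx"])
    d=np.c_[uv,np.ones(len(uv))]@np.linalg.inv(K).T*[1,-1,-1]
    d=d@pic["pose"][:3,:3].T; o=pic["pose"][:3,3]
    s=(z-o[2])/d[:,2]
    return o+d*s[:,None]
E
python3 - <<'E'
from cell import manip,get_image,search_frame,silhouettes
import cv2,h,numpy as np
s=manip.state(); print(s, manip.pinch_z)
for n in("top","side"):
    p=get_image(n); print(n,[k for k in p],np.round(p["mtx"],1).tolist(),np.round(p["pose"],2).tolist())
    cv2.imwrite(f"pics/{n}0.png",p["frame"])
    for t in "nut ring post wrench mat wrench_grip small_wrench_grip ring_tab wrench_jaw blank block tape glue finial can".split():
        for d in search_frame(t,p)[:3]:
            b=d["box"]; print(t,round(d["conf"],2),np.round(b,1).tolist(),np.round(h.unproj(p,b[:2],0)[0,:2]).tolist())
E
```

```text
pics
{'t': 0.0, 'joints': array([-1.15588755e+00,  2.64745574e-01,  1.60533060e+00, -1.93059269e-05,
        1.27369292e+00, -3.68936107e-02]), 'joint_vel': array([ 0.0018721 ,  0.00072834,  0.00060121, -0.00015925,  0.000996  ,
       -0.00090422]), 'joint_torque': array([ 6.51714672e-06, -5.02104664e+01, -3.56876600e+01,  7.26752356e-02,
        2.92680413e-02, -1.87014366e-04]), 'tcp_pos': array([ 294.4149863 , -606.6414199 ,  237.41654293]), 'tool_rot': array([ 0.8715122 ,  1.39155168, -0.8695323 ]), 'ft_force': array([ 0.18504372, -0.76716666, -0.0075459 ]), 'wrist_torque': array([-0.0331389 ,  0.03253826,  0.07662345]), 'finger_gap': 88.15584096687313} -18.700000000000003
top ['frame', 'mtx', 'pose', 'shot'] [[466.0, 0.0, 249.7], [0.0, 466.0, 194.7], [0.0, 0.0, 1.0]] [[0.02, 1.0, -0.05, 402.38], [-1.0, 0.02, 0.01, -90.22], [0.01, 0.05, 1.0, 1509.44], [0.0, 0.0, 0.0, 1.0]]
nut 0.53 [191.8, 159.7, 5.6, 7.6] [592.0, 92.0]
nut 0.41 [194.1, 109.3, 30.8, 37.5] [758.0, 90.0]
ring 0.57 [193.1, 157.9, 13.6, 17.1] [598.0, 88.0]
post 0.92 [195.4, 162.1, 29.2, 30.2] [584.0, 81.0]
post 0.44
[... 2126 characters left out ...]
1.0, 75.0]
wrench_jaw 0.8 [246.8, 173.2, 59.8, 16.3] [551.0, -253.0]
wrench_jaw 0.63 [329.1, 133.5, 2.4, 8.2] [345.0, -631.0]
blank 0.63 [150.1, 211.4, 32.8, 26.9] [768.0, 68.0]
blank 0.32 [245.7, 172.7, 59.4, 14.5] [556.0, -254.0]
block 0.77 [217.0, 290.6, 33.6, 25.1] [412.0, 278.0]
tape 0.63 [163.0, 189.9, 25.4, 23.5] [786.0, -47.0]
glue 0.73 [149.1, 289.5, 24.2, 46.3] [593.0, 350.0]
glue 0.44 [193.4, 214.6, 15.6, 9.7] [626.0, 24.0]
glue 0.26 [203.4, 148.1, 9.0, 23.5] [773.0, -332.0]
finial 0.64 [204.6, 149.9, 9.6, 25.2] [763.0, -323.0]
can 0.73 [274.1, 139.2, 19.1, 27.6] [539.0, -501.0]
can 0.69 [241.6, 186.1, 80.0, 40.3] [539.0, -177.0]
can 0.16 [248.1, 171.1, 56.1, 21.7] [552.0, -266.0]
```

```bash
python3 - <<'E'
import cv2
t=cv2.imread("pics/top0.png"); s=cv2.imread("pics/side0.png")
cv2.imwrite("pics/top0b.png",cv2.resize(t,(800,600),interpolation=cv2.INTER_CUBIC))
cv2.imwrite("pics/side0b.png",cv2.resize(s,(800,600),interpolation=cv2.INTER_CUBIC))
cv2.imwrite("pics/nutt.png",cv2.resize(t[135:185,165:225],(720,600),interpolation=cv2.INTER_CUBIC))
cv2.imwrite("pics/nuts.png",cv2.resize(s[190:245,165:225],(654,600),interpolation=cv2.INTER_CUBIC))
cv2.imwrite("pics/matt.png",cv2.resize(t[130:220,240:325],(566,600),interpolation=cv2.INTER_CUBIC))
E
```

```text
(no output)
```

View pics/top0b.png

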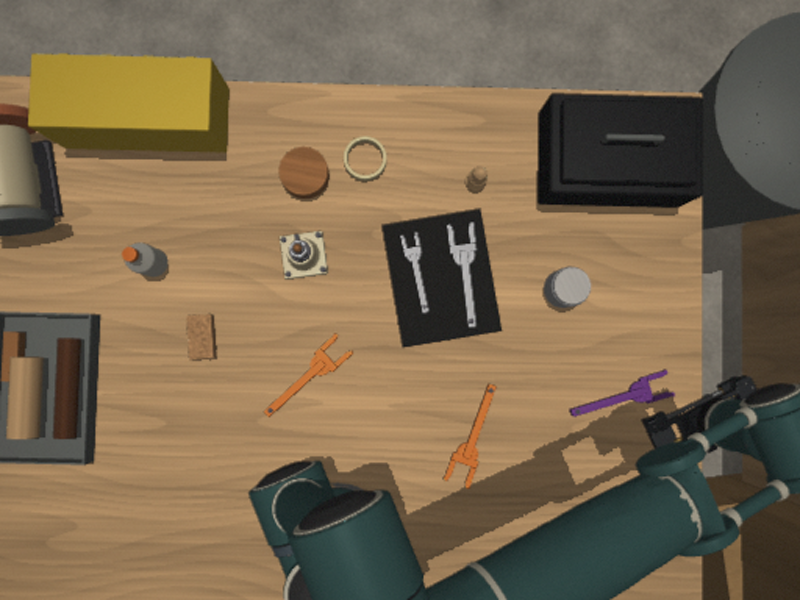

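View pics/side0b.png

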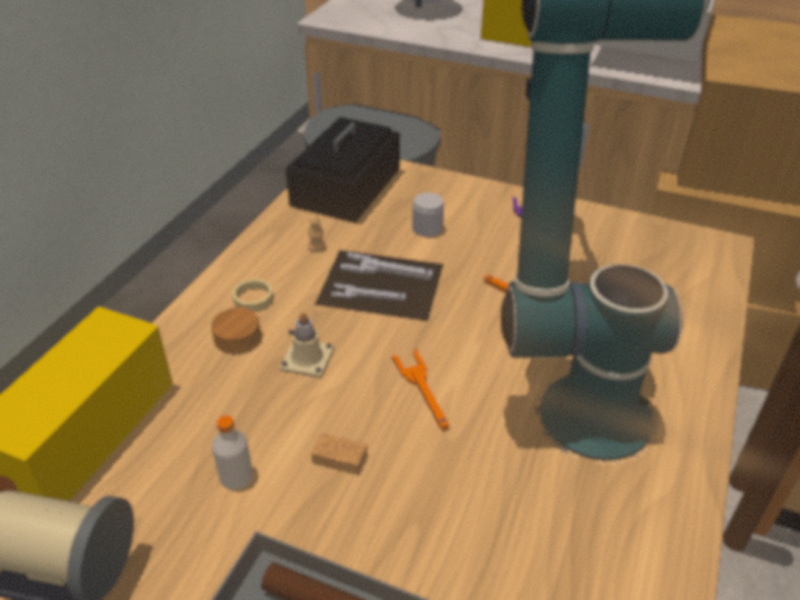

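View pics/nutt.png

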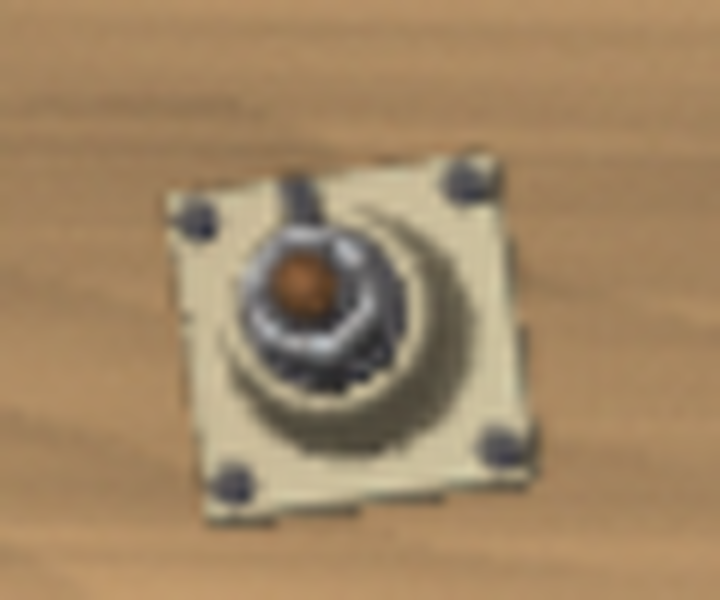

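View pics/nuts.png

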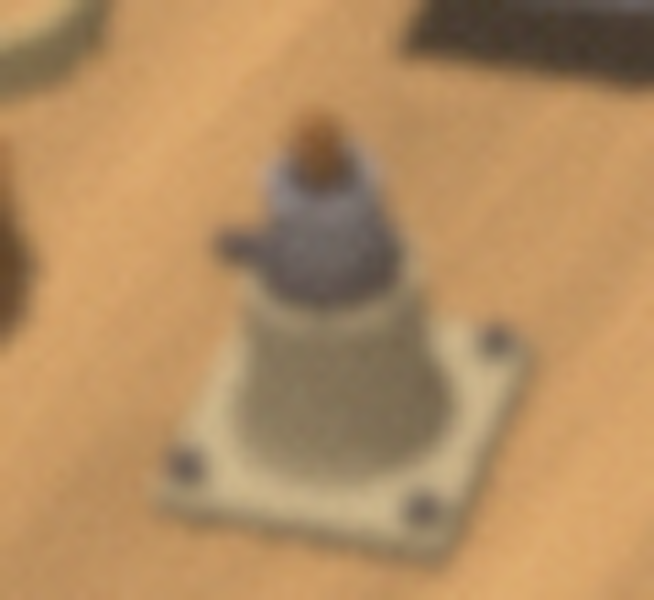

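View pics/matt.png

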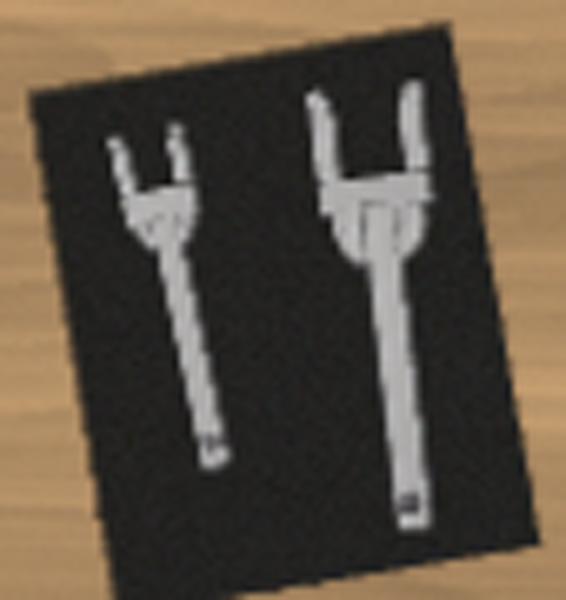

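```bash
cat > fit.py <<'E'
import numpy as np, cv2, h
def wrench_fit(p):
    f=p["frame"].astype(int); return f
E
python3 - <<'E'
from cell import manip,get_image,silhouettes
import cv2,h,numpy as np
from scipy.optimize import least_squares
t=get_image("top"); s=get_image("side")
np.savez("shots.npz",tf=t["frame"],tm=t["mtx"],tp=t["pose"],sf=s["frame"],sm=s["mtx"],sp=s["pose"])
# post foot corners, top crop (12x)
c=np.array([(168,192),(495,155),(537,485),(208,520)])/12-.5+[165,135]
P=h.unproj(t,c,8)[:,:2]; print(P.round(1).tolist(),P.mean(0).round(1), [np.linalg.norm(P[i]-P[(i+1)%4]).round(1) for i in range(4)])
# side crop scale 10.9
c2=np.array([(325,145)])/10.9-.5+[165,190]
# dowel top: top view centre 303,280
a=np.array([(303,280)])/12-.5+[165,135]
print("dowel from top at 127",h.unproj(t,a,127)[0])
print("dowel side", h.unproj(s,c2,120)[0])
# wrench mask
f=t["frame"].min(axis=2)
m=np.zeros(f.shape,np.uint8); m[130:220,240:325]=(f[130:220,240:325]>95)
matm=np.zeros_like(m)
n,l,st,ce=cv2.connectedComponentsWithStats(m)
for i in range(1,n):
    if st[i,4]>40: print(st[i].tolist(),ce[i].round(1).tolist())
for name in("wrench","small_wrench_grip","mat"):
    for d in silhouettes(name,t)[:5]:
        b=d["box"]; ys,xs=np.nonzero(d["mask"]); print(name,round(d["conf"],2),np.round(b).tolist(),len(xs), cv2.minAreaRect(np.c_[xs,ys].astype(np.float32)))
E
```

```text
[[619.9, 135.4], [632.0, 47.5], [542.9, 33.7], [531.3, 121.9]] [581.5  84.7] [np.float64(88.8), np.float64(90.2), np.float64(89.0), np.float64(89.6)]
dowel from top at 127 [581.44963198  83.38559112 127.        ]
dowel side [579.52209774  85.56887597 120.        ]
[240, 130, 85, 15, 636] [284.5, 134.1]
[286, 142, 19, 67, 466] [297.3, 170.4]
[311, 146, 14, 5, 50] [318.1, 148.0]
[256, 149, 18, 51, 258] [266.0, 171.2]
[240, 165, 8, 8, 45] [243.2, 168.6]
[314, 166, 11, 43, 282] [320.6, 183.5]
[240, 174, 16, 46, 519] [246.0, 198.7]
[303, 210, 22, 8, 52] [317.0, 214.9]
wrench 0.94 [294.0, 174.0, 22.0, 65.0] 528 ((294.5, 175.0), (64.0, 17.0), 90.0)
wrench 0.92 [397.0, 253.0, 64.0, 29.0] 448 ((395.6115417480469, 253.2423095703125), (16.050159454345703, 62.79734802246094), 74.74488067626953)
wrench 0.79 [301.0, 279.0, 34.0, 71.0] 541 ((302.7488708496094, 277.30316162109375), (17.489490509033203, 67.87267303466797), 19.653823852539062)
wrench 0.58 [193.0, 241.0, 43.0, 51.0] 461 ((193.389404296875, 242.1593017578125), (16.36854362487793, 65.28602600097656), 48.8140754699707)
small_wrench_grip 0.49 [263.0, 178.0, 15.0, 43.0] 205 ((266.85296630859375, 175.91175842285156), (42.928802490234375, 9.45888900756836), 75.96376037597656)
mat 0.96 [282.0, 176.0, 75.0, 93.0] 4381 ((282.24755859375, 177.45794677734375), (80.37765502929688, 65.66376495361328), 80.36246490478516)
```

```bash
cat > wf.py <<'E'
import numpy as np,cv2,h
def wmodel():
    # outline points (x,y,z): outer edges sampled
    pts=[]
    return pts
def wfit(p,roi=(286,140,312,212),thr=95,uv0=None):
    x0,y0,x1,y1=roi
    f=p["frame"].min(axis=2).astype(float)
    rows=[];cs=[]
    w=np.clip((f-45)/(170-45),0,1)
    for r in range(y0,y1):
        a=w[r,x0:x1]; 
        rows.append((r,a.sum(),(a*np.arange(x0,x1)).sum()/max(a.sum(),1e-6)))
    return np.array(rows)
E
python3 - <<'E'
import numpy as np,h,wf,cv2
z=np.load("shots.npz"); t=dict(frame=z["tf"],mtx=z["tm"],pose=z["tp"]); s=dict(frame=z["sf"],mtx=z["sm"],pose=z["sp"])
r=wf.wfit(t,(284,138,310,214)); 
print(np.round(r,1).tolist())
H=r[(r[:,0]>172)&(r[:,0]<204)]
W=h.unproj(t,H[:,[2,0]],19)[:,:2]
k=np.polyfit(W[:,0],W[:,1],1); print("yaw deg",np.degrees(np.arctan(k[0])),k, np.abs(np.polyval(k,W[:,0])-W[:,1]).max())
a=(r[:,0]<=160)
W2=h.unproj(t,r[a][:,[2,0]],14)[:,:2]; print((np.polyval(k,W2[:,0])-W2[:,1]).round(1).tolist())
# nut overlay
C=np.array([581.2,84.3])
def hexp(a,zz,rad=17.32): 
    th=np.radians(a+60*np.arange(7)); return np.c_[C[0]+rad*np.cos(th),C[1]+rad*np.sin(th),np.full(7,zz)]
for nm,p,o,sc,sz in(("t",t,(180,143),24,(30,25)),("s",s,(178,198),24,(30,25))):
    im=cv2.resize(p["frame"][o[1]:o[1]+sz[1],o[0]:o[0]+sz[0]],None,fx=sc,fy=sc,interpolation=cv2.INTER_CUBIC)
    cv2.imwrite(f"pics/n_{nm}raw.png",im)
    for a,col in((0,(0,0,255)),(15,(0,255,0)),(30,(255,0,0)),(45,(0,255,255))):
        q=((h.proj(p,hexp(a,106))-o+.5)*sc).astype(int); cv2.polylines(im,[q],True,col,1)
    cv2.imwrite(f"pics/n_{nm}ov.png",im)
E
```

```text
[[138.0, 0.6, 308.6], [139.0, 0.5, 308.7], [140.0, 0.4, 309.0], [141.0, 0.4, 309.0], [142.0, 1.7, 303.2], [143.0, 3.2, 300.4], [144.0, 5.2, 295.4], [145.0, 6.6, 294.4], [146.0, 6.2, 294.9], [147.0, 6.5, 294.8], [148.0, 6.9, 294.5], [149.0, 6.7, 294.6], [150.0, 6.6, 294.7], [151.0, 6.8, 295.0], [152.0, 7.0, 295.3], [153.0, 6.8, 295.2], [154.0, 6.7, 295.5], [155.0, 5.4, 293.5], [156.0, 10.9, 296.4], [157.0, 15.7, 295.9], [158.0, 16.3, 295.7], [159.0, 16.7, 296.0], [160.0, 14.4, 295.3], [161.0, 14.8, 295.2], [162.0, 13.6, 296.1], [163.0, 12.9, 296.4], [164.0, 12.6, 296.3], [165.0, 12.5, 296.4], [166.0, 11.6, 296.5], [167.0, 10.4, 296.3], [168.0, 8.7, 296.2], [169.0, 6.1, 296.7], [170.0, 4.9, 297.4], [171.0, 4.8, 297.5], [172.0, 4.7, 297.6], [173.0, 4.6, 297.7], [174.0, 4.5, 297.8], [175.0, 4.9, 298.0], [176.0, 5.3, 298.2], [177.0, 5.2, 298.3], [178.0, 5.2, 298.3], [179.0, 4.9, 298.4], [180.0, 4.7, 298.6], [181.0, 4.7, 298.6], [182.0, 4.6, 298.7], [183.0, 4.9, 298.9], [184.0, 4.9, 299.0], [185.0, 5.3, 299.2], [186.0, 5.2, 299.3], [187.0, 5.0, 299.4], [188.0, 4.8, 299.5], [189.0, 4.7, 299.6], [190.0, 4.6, 299.7], [191.0, 4.6, 299.7], [192.0, 4.9, 300.0], [193.0, 5.2, 300.2], [194.0, 5.3, 300.3], [195.0, 5.1, 300.3], [196.0, 4.8, 300.4], [197.0, 4.7, 300.6], [198.0, 4.6, 300.6], [199.0, 4.6, 300.7], [200.0, 4.7, 300.8], [201.0, 4.9, 301.0], [202.0, 5.2, 301.2], [203.0, 4.9, 301.2], [204.0, 3.5, 301.4], [205.0, 2.7, 301.5], [206.0, 2.4, 302.0], [207.0, 4.4, 301.7], [208.0, 4.4, 301.6], [209.0, 1.2, 301.4], [210.0, 0.0, 0.0], [211.0, 0.0, 0.0], [212.0, 0.0, 0.0], [213.0, 0.0, 0.0]]
yaw deg 7.674398774276579 [ 1.34750338e-01 -3.25820757e+02] 0.49200228259209666
[49.4, 49.3, 49.8, 49.4, 30.1, 20.7, 4.2, 0.3, 1.8, 1.0, -0.3, -0.3, -0.5, 0.1, 0.7, 0.1, 0.5, -6.3, 2.8, 0.8, -0.2, 0.2, -2.2]
```

View pics/n_traw.png

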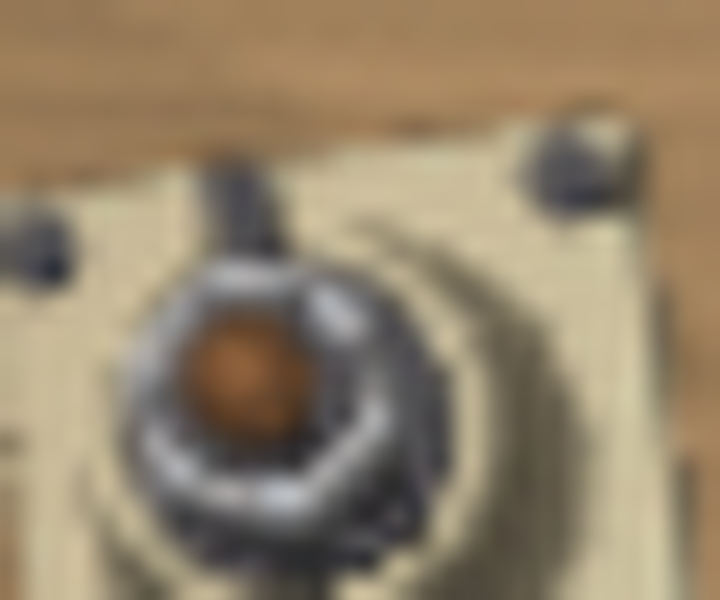

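View pics/n_tov.png

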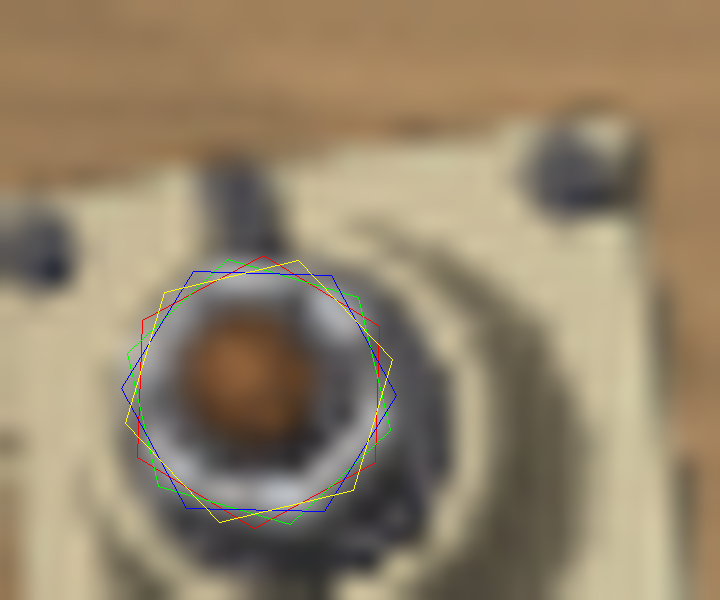

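View pics/n_sov.png

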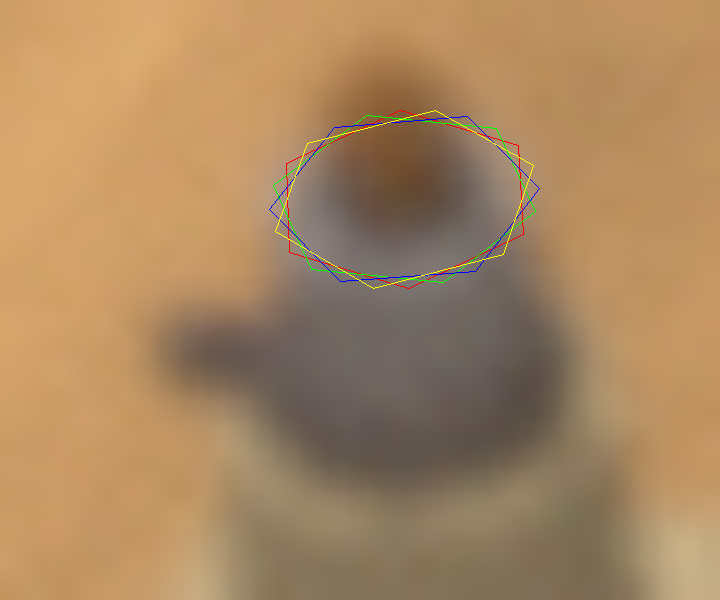

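```bash
cat >> h.py <<'E'
def rel(st,target,yaw,z_axis_yaw=True):
    "target TCP pos, tool down, tool z axis (jaw dir) at world yaw rad -> dx..az in current tool axes"
    R0=R.from_rotvec(st["tool_rot"]); 
    zx=np.array([np.cos(yaw),np.sin(yaw),0]); x=np.array([0,0,-1.]); y=np.cross(zx,x)
    R1=R.from_matrix(np.c_[x,y,zx])
    d=R0.inv().apply(np.array(target)-st["tcp_pos"]); w=(R0.inv()*R1).as_rotvec()
    return d.round(1),w.round(3)
def show(st):
    R0=R.from_rotvec(st["tool_rot"]); M=R0.as_matrix()
    print("t",round(st["t"],2),"tcp",st["tcp_pos"].round(1),"zyaw",round(np.degrees(np.arctan2(M[1,2],M[0,2])),1),"xax",M[:,0].round(3),"gap",round(st["finger_gap"],1),"F",st["ft_force"].round(1),"M",st["wrist_torque"].round(3),"j",st["joints"].round(2))
E
cat > st.py <<'E'
from cell import manip
import h,sys,numpy as np
s=manip.state(); h.show(s)
if len(sys.argv)>1:
    x,y,z,yaw=map(float,sys.argv[1:5]); print(h.rel(s,[x,y,z],np.radians(yaw)))
E
python3 st.py; for a in 60 0 -60 -120 120 180; do python3 st.py 581.2 84.3 200 $a|tail -1; done
```

```text
t 1.85 tcp [ 294.7 -607.3  238.7] zyaw -64.1 xax [ 0. -0. -1.] gap 88.3 F [ 1.  -0.2  0.2] M [ 0.016  0.01  -0.082] j [-1.16  0.26  1.6   0.    1.27 -0.04]
(array([  38.7,  559.7, -497.1]), array([-2.166,  0.   ,  0.   ]))
(array([  38.7,  559.7, -497.1]), array([-1.119,  0.   , -0.   ]))
(array([  38.7,  559.7, -497.1]), array([-0.072,  0.   , -0.   ]))
(array([  38.7,  559.7, -497.1]), array([ 0.975,  0.   , -0.   ]))
(array([  38.7,  559.7, -497.1]), array([ 3.07, -0.  , -0.  ]))
(array([  38.7,  559.7, -497.1]), array([ 2.023, -0.   , -0.   ]))
```

```bash
python3 -m inch '[{"dx":0,"dy":560,"dz":-497,"ax":-1.119},{"dx":0,"dy":560,"dz":-497,"ax":-1.119},{"dx":0,"dy":560,"dz":-497,"ax":-1.119},{"dx":0,"dy":560,"dz":-497,"ax":-1.119},{"dx":0,"dy":560,"dz":-497,"ax":-1.119},{"dx":0,"dy":560,"dz":-497,"ax":-1.119},{"dx":0,"dy":560,"dz":-497,"ax":-1.119},{"dx":0,"dy":560,"dz":-497,"ax":-1.119},{"dx":0,"dy":560,"dz":-497,"ax":-1.119},{"dx":0,"dy":560,"dz":-497,"ax":-1.119},{"dx":0,"dy":560,"dz":-497,"ax":-1.119},{"dx":0,"dy":560,"dz":-497,"ax":-1.119}]' 20; python3 st.py 581.2 84.3 150 0
```

```text
t 1.85 tcp [ 294.7 -607.3  238.7] zyaw -64.1 xax [ 0. -0. -1.] gap 88.3 F [ 1.  -0.2  0.2] M [ 0.016  0.01  -0.082] j [-1.16  0.26  1.6   0.    1.27 -0.04]
(array([  88.7,  559.7, -497.1]), array([-1.119,  0.   , -0.   ]))invalid input at $[0]: expected keys dx, dy, dz, ax, ay, az, claw
```

All keys are required.

```bash
python3 -m inch '[{"dx":0,"dy":560,"dz":-497,"ax":-1.119,"ay":0,"az":0,"claw":0},{"dx":0,"dy":560,"dz":-497,"ax":-1.119,"ay":0,"az":0,"claw":0},{"dx":0,"dy":560,"dz":-497,"ax":-1.119,"ay":0,"az":0,"claw":0},{"dx":0,"dy":560,"dz":-497,"ax":-1.119,"ay":0,"az":0,"claw":0},{"dx":0,"dy":560,"dz":-497,"ax":-1.119,"ay":0,"az":0,"claw":0},{"dx":0,"dy":560,"dz":-497,"ax":-1.119,"ay":0,"az":0,"claw":0},{"dx":0,"dy":560,"dz":-497,"ax":-1.119,"ay":0,"az":0,"claw":0},{"dx":0,"dy":560,"dz":-497,"ax":-1.119,"ay":0,"az":0,"claw":0},{"dx":0,"dy":560,"dz":-497,"ax":-1.119,"ay":0,"az":0,"claw":0},{"dx":0,"dy":560,"dz":-497,"ax":-1.119,"ay":0,"az":0,"claw":0},{"dx":0,"dy":560,"dz":-497,"ax":-1.119,"ay":0,"az":0,"claw":0},{"dx":0,"dy":560,"dz":-497,"ax":-1.119,"ay":0,"az":0,"claw":0}]' 20; python3 st.py 581.2 84.3 150 0
```

```text
t: 3.05
tcp_pos: [525.1, -51.0, 239.2]
tool_rot: [-0.0, 1.57, -0.0]
ft_force: [0.0, -0.7, 0.3]
finger_gap: 88.3
t 3.05 tcp [525.1 -51.  239.2] zyaw 0.0 xax [ 0.001 -0.    -1.   ] gap 88.3 F [ 0.  -0.7  0.3] M [-0.062 -0.149 -0.048] j [-0.14 -0.02  1.92 -0.    1.24 -0.14]
(array([ 89.2, 135.3,  56. ]), array([0.   , 0.001, 0.   ]))
```

```bash
python3 -m inch '[{"dx":0,"dy":50,"dz":20,"ax":0,"ay":0,"az":0,"claw":0},{"dx":0,"dy":95,"dz":39,"ax":0,"ay":0,"az":0,"claw":0},{"dx":20,"dy":135,"dz":56,"ax":0,"ay":0,"az":0,"claw":0},{"dx":60,"dy":135.3,"dz":56,"ax":0,"ay":0,"az":0,"claw":0.2},{"dx":89,"dy":135.3,"dz":56,"ax":0,"ay":0,"az":0,"claw":0.3},{"dx":89,"dy":135.3,"dz":56,"ax":0,"ay":0,"az":0,"claw":0.3},{"dx":89,"dy":135.3,"dz":56,"ax":0,"ay":0,"az":0,"claw":0.3}]' 20; python3 st.py 581.2 84.3 84 0
```

```text
t: 3.75
tcp_pos: [580.9, 84.2, 150.2]
tool_rot: [-0.0, 1.571, -0.0]
ft_force: [1.0, 0.1, 0.4]
finger_gap: 61.8
t 3.75 tcp [580.9  84.2 150.2] zyaw 0.0 xax [-0. -0. -1.] gap 61.8 F [1.  0.1 0.4] M [ 0.007 -0.055 -0.013] j [ 0.1   0.17  1.89 -0.    1.08  0.1 ]
(array([66.2,  0.1,  0.3]), array([ 0., -0.,  0.]))
```

```bash
python3 -m inch '[{"dx":20,"dy":0.1,"dz":0.3,"ax":0,"ay":0,"az":0,"claw":0.3},{"dx":40,"dy":0.1,"dz":0.3,"ax":0,"ay":0,"az":0,"claw":0.3},{"dx":56,"dy":0.1,"dz":0.3,"ax":0,"ay":0,"az":0,"claw":0.3},{"dx":66,"dy":0.1,"dz":0.3,"ax":0,"ay":0,"az":0,"claw":0.3},{"dx":66,"dy":0.1,"dz":0.3,"ax":0,"ay":0,"az":0,"claw":0.3}]' 20; python3 st.py
python3 - <<'E'
from cell import get_image
import cv2
for n in("top","side"):
    p=get_image(n); f=p["frame"]; o=(130,100) if n=="top" else (130,150)
    cv2.imwrite(f"pics/g_{n}.png",cv2.resize(f[o[1]:o[1]+110,o[0]:o[0]+140],None,fx=5,fy=5,interpolation=cv2.INTER_CUBIC))
E
```

```text
t: 4.25
tcp_pos: [580.7, 83.9, 83.6]
tool_rot: [0.0, 1.572, -0.001]
ft_force: [0.0, 0.1, 0.3]
finger_gap: 61.7
t 4.25 tcp [580.7  83.9  83.6] zyaw -0.0 xax [-0.001 -0.001 -1.   ] gap 61.7 F [0.  0.1 0.3] M [-0.038 -0.077 -0.012] j [ 0.1   0.24  1.94 -0.    0.96  0.1 ]
```

View pics/g_side.png

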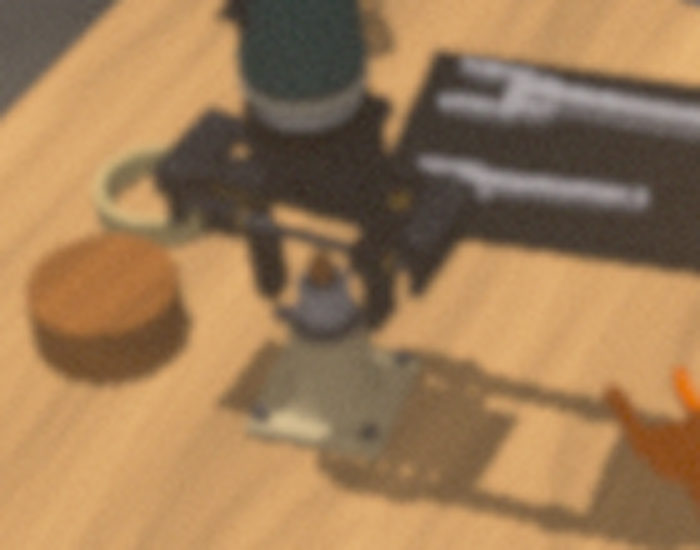

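The fingers straddle the nut: left finger at crop (270,270), right at (375,300), nut at (325,300) between them. Closing gently.

```bash
python3 -m inch '[{"dx":0,"dy":0,"dz":0,"ax":0,"ay":0,"az":0,"claw":1},{"dx":0,"dy":0,"dz":0,"ax":0,"ay":0,"az":0,"claw":1},{"dx":0,"dy":0,"dz":0,"ax":0,"ay":0,"az":0,"claw":1},{"dx":0,"dy":0,"dz":0,"ax":0,"ay":0,"az":0,"claw":1},{"dx":0,"dy":0,"dz":0,"ax":0,"ay":0,"az":0,"claw":1},{"dx":0,"dy":0,"dz":0,"ax":0,"ay":0,"az":0,"claw":1}]' 20; python3 st.py
```

```text
t: 4.95
tcp_pos: [582.9, 84.3, 85.5]
tool_rot: [0.0, 1.567, -0.0]
ft_force: [3.3, 0.6, 0.1]
finger_gap: 31.9
t 4.95 tcp [582.9  84.3  85.5] zyaw -0.0 xax [ 0.003 -0.    -1.   ] gap 31.9 F [3.3 0.6 0.1] M [-0.007 -0.665 -0.013] j [ 0.1   0.24  1.93 -0.    0.96  0.1 ]
```

```bash
python3 -m inch '[{"dx":1,"dy":0,"dz":1,"ax":0,"ay":0,"az":0,"claw":1},{"dx":1,"dy":0,"dz":1,"ax":0,"ay":0,"az":0,"claw":1},{"dx":1,"dy":0,"dz":1,"ax":0,"ay":0,"az":0,"claw":1}]' 30; python3 st.py
```

```text
t: 5.25
tcp_pos: [583.0, 84.3, 85.4]
tool_rot: [0.0, 1.57, -0.0]
ft_force: [-3.1, -0.5, 8.6]
finger_gap: 31.4
t 5.25 tcp [583.   84.3  85.4] zyaw -0.0 xax [ 0.001 -0.    -1.   ] gap 31.4 F [-3.1 -0.5  8.6] M [-0.11   0.485 -0.074] j [ 0.1   0.24  1.93 -0.    0.96  0.1 ]
```

```bash
python3 -m inch '[{"dx":-0.5,"dy":0,"dz":-0.5,"ax":0.07,"ay":0,"az":0,"claw":1},{"dx":-0.5,"dy":0,"dz":-0.5,"ax":0.14,"ay":0,"az":0,"claw":1},{"dx":-0.5,"dy":0,"dz":-0.5,"ax":0.14,"ay":0,"az":0,"claw":1}]' 25; python3 st.py
```

```text
t: 5.55
tcp_pos: [583.1, 84.2, 85.6]
tool_rot: [0.11, 1.566, -0.11]
ft_force: [5.4, -0.2, -4.6]
finger_gap: 31.9
t 5.55 tcp [583.1  84.2  85.6] zyaw -8.1 xax [ 0.002 -0.    -1.   ] gap 31.9 F [ 5.4 -0.2 -4.6] M [ 0.018 -0.846  0.027] j [ 0.1   0.24  1.93 -0.    0.96  0.24]
```

```bash
python3 -m inch '[{"dx":0,"dy":0,"dz":0,"ax":0.07,"ay":0,"az":0,"claw":1},{"dx":0,"dy":0,"dz":0,"ax":0.14,"ay":0,"az":0,"claw":1}]' 25; python3 st.py;python3 -m inch '[{"dx":0,"dy":0,"dz":0,"ax":0.06,"ay":0,"az":0,"claw":1},{"dx":0,"dy":0,"dz":0,"ax":0.08,"ay":0,"az":0,"claw":1}]' 25; python3 st.py
```

```text
t: 5.75
tcp_pos: [583.3, 84.2, 85.5]
tool_rot: [0.221, 1.557, -0.221]
ft_force: [3.6, -0.8, -1.3]
finger_gap: 31.7
t 5.75 tcp [583.3  84.2  85.5] zyaw -16.1 xax [ 0.003 -0.    -1.   ] gap 31.7 F [ 3.6 -0.8 -1.3] M [-0.014 -0.525  0.058] j [ 0.1   0.24  1.93 -0.    0.96  0.38]
t: 5.95
tcp_pos: [583.4, 84.2, 85.5]
tool_rot: [0.284, 1.55, -0.283]
ft_force: [3.7, -0.5, -1.5]
finger_gap: 31.6
t 5.95 tcp [583.4  84.2  85.5] zyaw -20.7 xax [ 0.003 -0.    -1.   ] gap 31.6 F [ 3.7 -0.5 -1.5] M [-0.038 -0.488  0.025] j [ 0.1   0.24  1.93 -0.    0.96  0.46]
```

```bash
python3 - <<'E'
from cell import get_image
import cv2
p=get_image("side"); f=p["frame"]; o=(170,190)
cv2.imwrite(f"pics/g2_side.png",cv2.resize(f[o[1]:o[1]+50,o[0]:o[0]+60],None,fx=12,fy=12,interpolation=cv2.INTER_CUBIC))
E
```

```text
(no output)
```

View pics/g2_side.png

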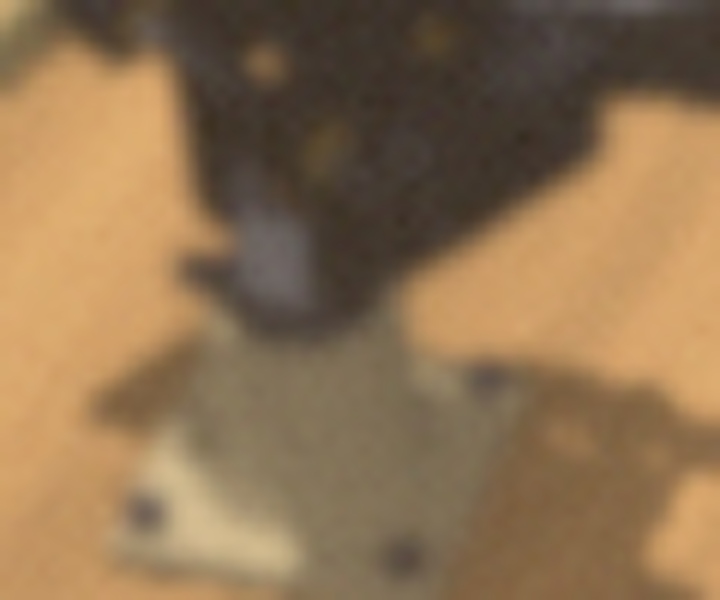

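```bash
python3 -m inch '[{"dx":0,"dy":0,"dz":0,"ax":0.06,"ay":0,"az":0,"claw":1},{"dx":0,"dy":0,"dz":0,"ax":0.08,"ay":0,"az":0,"claw":1}]' 25 >/dev/null; python3 st.py
```

```text
t 6.2 tcp [583.5  84.2  85.5] zyaw -25.3 xax [ 0.003 -0.    -1.   ] gap 31.6 F [ 4.5 -0.2 -0.7] M [-0.077 -0.519  0.087] j [ 0.1   0.24  1.93 -0.    0.96  0.54]
```

```bash
python3 -m inch '[{"dx":0,"dy":0,"dz":0,"ax":0.06,"ay":0,"az":0,"claw":1},{"dx":0,"dy":0,"dz":0,"ax":0.08,"ay":0,"az":0,"claw":1}]' 25 >/dev/null; python3 st.py
```

```text
t 6.4 tcp [583.6  84.1  85.5] zyaw -29.8 xax [ 0.003 -0.001 -1.   ] gap 31.7 F [ 3.9 -0.2 -1. ] M [-0.079 -0.531  0.056] j [ 0.1   0.24  1.93 -0.    0.96  0.62]
```

```bash
python3 -m inch '[{"dx":0,"dy":0,"dz":0,"ax":0.05,"ay":0,"az":0,"claw":1},{"dx":0,"dy":0,"dz":0,"ax":0.07,"ay":0,"az":0,"claw":1}]' 25 >/dev/null; python3 st.py
```

```text
t 6.6 tcp [583.6  84.   85.5] zyaw -33.8 xax [ 0.003 -0.001 -1.   ] gap 31.9 F [ 3.7 -0.9 -1.3] M [-0.051 -0.482  0.065] j [ 0.1   0.24  1.93 -0.    0.96  0.69]
```

```bash
python3 -m inch '[{"dx":0,"dy":0,"dz":0,"ax":0.05,"ay":0,"az":0,"claw":1},{"dx":0,"dy":0,"dz":0,"ax":0.07,"ay":0,"az":0,"claw":1}]' 25 >/dev/null; python3 st.py
```

```text
t 6.8 tcp [583.7  84.   85.5] zyaw -37.8 xax [ 0.003 -0.001 -1.   ] gap 31.9 F [ 3.5 -0.8 -2.2] M [-0.038 -0.494  0.029] j [ 0.1   0.24  1.93 -0.    0.96  0.76]
```

```bash
python3 -m inch '[{"dx":0,"dy":0,"dz":0,"ax":0.05,"ay":0,"az":0,"claw":1},{"dx":0,"dy":0,"dz":0,"ax":0.07,"ay":0,"az":0,"claw":1}]' 25 >/dev/null; python3 st.py
```

```text
t 7.0 tcp [583.7  84.   85.5] zyaw -41.8 xax [ 0.003 -0.001 -1.   ] gap 32.1 F [ 3.  -0.6 -1.3] M [-0.034 -0.513 -0.005] j [ 0.1   0.24  1.93 -0.    0.96  0.83]
```

```bash
python3 -m inch '[{"dx":0,"dy":0,"dz":0,"ax":0.05,"ay":0,"az":0,"claw":1},{"dx":0,"dy":0,"dz":0,"ax":0.07,"ay":0,"az":0,"claw":1}]' 25 >/dev/null; python3 st.py
```

```text
t 7.2 tcp [583.8  83.9  85.5] zyaw -45.9 xax [ 0.003 -0.001 -1.   ] gap 31.8 F [ 3.9 -0.9 -2.4] M [-0.079 -0.532  0.026] j [ 0.1   0.24  1.93 -0.    0.96  0.9 ]
```

```bash
python3 -m inch '[{"dx":0,"dy":0,"dz":0,"ax":0.05,"ay":0,"az":0,"claw":1},{"dx":0,"dy":0,"dz":0,"ax":0.07,"ay":0,"az":0,"claw":1}]' 25 >/dev/null; python3 st.py
```

```text
t 7.4 tcp [583.9  83.8  85.5] zyaw -49.9 xax [ 0.004 -0.001 -1.   ] gap 31.5 F [ 3.8 -1.1 -1.9] M [-0.119 -0.478  0.113] j [ 0.1   0.24  1.93 -0.    0.96  0.97]
```

```bash
python3 -m inch '[{"dx":0,"dy":0,"dz":0,"ax":0.05,"ay":0,"az":0,"claw":1},{"dx":0,"dy":0,"dz":0,"ax":0.07,"ay":0,"az":0,"claw":1}]' 25 >/dev/null; python3 st.py
```

```text
t 7.6 tcp [583.9  83.8  85.5] zyaw -53.9 xax [ 0.004 -0.001 -1.   ] gap 31.3 F [ 4.2 -2.5 -0.8] M [-0.144 -0.499  0.062] j [ 0.1   0.24  1.93 -0.    0.96  1.04]
```

```bash
python3 -m inch '[{"dx":0,"dy":0,"dz":0,"ax":0.05,"ay":0,"az":0,"claw":1},{"dx":0,"dy":0,"dz":0,"ax":0.06,"ay":0,"az":0,"claw":1}]' 25 >/dev/null; python3 st.py
```

```text
t 7.8 tcp [583.9  83.7  85.5] zyaw -57.3 xax [ 0.004 -0.001 -1.   ] gap 31.7 F [ 3.3 -1.4 -2.1] M [-0.149 -0.468  0.286] j [ 0.1   0.24  1.93 -0.    0.96  1.1 ]
```

```bash
python3 -m inch '[{"dx":0,"dy":0,"dz":0,"ax":0.01,"ay":0,"az":0,"claw":1}]' 25 >/dev/null; python3 st.py
```

```text
t 7.9 tcp [583.9  83.7  85.5] zyaw -57.8 xax [ 0.004 -0.001 -1.   ] gap 31.8 F [ 2.8 -0.9 -1.7] M [-0.056 -0.494  0.27 ] j [ 0.1   0.24  1.93 -0.    0.96  1.11]
```

```bash
python3 -m inch '[{"dx":0,"dy":0,"dz":0,"ax":0.01,"ay":0,"az":0,"claw":1}]' 25 >/dev/null; python3 st.py
```

```text
t 8.0 tcp [583.9  83.7  85.5] zyaw -58.3 xax [ 0.004 -0.001 -1.   ] gap 31.6 F [ 3.6 -1.2 -1.7] M [-0.066 -0.5    0.258] j [ 0.1   0.24  1.93 -0.    0.96  1.12]
```

```bash
python3 -m inch '[{"dx":0,"dy":0,"dz":0,"ax":0.015,"ay":0,"az":0,"claw":1}]' 30 >/dev/null; python3 st.py
```

```text
t 8.1 tcp [583.9  83.6  85.5] zyaw -59.2 xax [ 0.004 -0.001 -1.   ] gap 31.5 F [ 3.1  0.2 -1.7] M [-0.085 -0.49   0.336] j [ 0.1   0.24  1.93 -0.    0.96  1.14]
```

```bash
python3 -m inch '[{"dx":0,"dy":0,"dz":0,"ax":0.015,"ay":0,"az":0,"claw":1}]' 30 >/dev/null; python3 st.py
```

```text
t 8.2 tcp [584.   83.6  85.5] zyaw -60.1 xax [ 0.004 -0.002 -1.   ] gap 31.9 F [ 4.1 -1.8 -1.8] M [-0.04  -0.518  0.434] j [ 0.1   0.24  1.93 -0.    0.96  1.15]
```

```bash
python3 -m inch '[{"dx":0,"dy":0,"dz":0,"ax":0,"ay":0,"az":0,"claw":0.3},{"dx":0,"dy":0,"dz":0,"ax":0,"ay":0,"az":0,"claw":0.3},{"dx":0,"dy":0,"dz":0,"ax":0,"ay":0,"az":0,"claw":0.3},{"dx":-30,"dy":0,"dz":0,"ax":0,"ay":0,"az":0,"claw":0.3},{"dx":-70,"dy":0,"dz":0,"ax":0,"ay":0,"az":0,"claw":0.3},{"dx":-115,"dy":0,"dz":0,"ax":0,"ay":0,"az":0,"claw":0.3},{"dx":-115,"dy":0,"dz":0,"ax":0,"ay":0,"az":0,"claw":0.3}]' 30; python3 st.py; python3 - <<'E'
import numpy as np,h,wf
z=np.load("shots.npz"); t=dict(frame=z["tf"],mtx=z["tm"],pose=z["tp"]);s=dict(frame=z["sf"],mtx=z["sm"],pose=z["sp"])
r=wf.wfit(t,(284,138,310,214))
print("butt",h.unproj(t,[[301.6,209.2]],17),"tips",h.unproj(t,[[294.5,143.2]],14))
print("head bottom edge of prongs row155.6",h.unproj(t,[[295.7,155.8]],14))
E
```

```text
t: 8.9
tcp_pos: [587.8, 84.4, 208.4]
tool_rot: [0.822, 1.398, -0.809]
ft_force: [0.8, 0.7, 0.8]
finger_gap: 61.7
t 8.9 tcp [587.8  84.4 208.4] zyaw -60.1 xax [ 0.016 -0.    -1.   ] gap 61.7 F [0.8 0.7 0.8] M [-0.003 -0.054  0.022] j [ 0.1   0.12  1.83 -0.    1.17  1.15]
butt [[ 438.79649732 -265.74537831   17.        ]] tips [[ 651.7535444  -239.46772345   14.        ]]
head bottom edge of prongs row155.6 [[ 610.85587969 -244.07991543   14.        ]]
```

```bash
python3 st.py 513 -256.7 100 97.7;  python3 -m inch '[{"dx":0,"dy":20,"dz":20,"ax":-2.75,"ay":0,"az":0,"claw":0.3},{"dx":0,"dy":100,"dz":270,"ax":-2.75,"ay":0,"az":0,"claw":0.3},{"dx":0,"dy":100,"dz":270,"ax":-2.75,"ay":0,"az":0,"claw":0.3},{"dx":0,"dy":100,"dz":270,"ax":-2.75,"ay":0,"az":0,"claw":0.3},{"dx":0,"dy":100,"dz":270,"ax":-2.75,"ay":0,"az":0,"claw":0.3},{"dx":0,"dy":100,"dz":270,"ax":-2.75,"ay":0,"az":0,"claw":0.3},{"dx":0,"dy":100,"dz":270,"ax":-2.75,"ay":0,"az":0,"claw":0.3}]' 30; python3 st.py 513 -256.7 100 97.7
```

```text
t 8.9 tcp [587.8  84.4 208.4] zyaw -60.1 xax [ 0.016 -0.    -1.   ] gap 61.7 F [0.8 0.7 0.8] M [-0.003 -0.054  0.022] j [ 0.1   0.12  1.83 -0.    1.17  1.15]
(array([ 107.2, -236.4,  257.5]), array([-2.754,  0.021,  0.007]))
t: 9.6
tcp_pos: [811.0, -104.1, 209.3]
tool_rot: [-0.009, 1.563, -0.002]
ft_force: [-0.9, 0.5, -0.9]
finger_gap: 61.5
t 9.6 tcp [ 811.  -104.1  209.3] zyaw 0.2 xax [ 0.007 -0.007 -1.   ] gap 61.5 F [-0.9  0.5 -0.9] M [ 0.001 -0.051  0.018] j [-0.16  0.55  1.27 -0.01  1.32 -0.16]
(array([ 108.2, -150.6, -299.4]), array([-1.701, -0.   ,  0.011]))
```

```bash
python3 - <<'E'
from cell import get_image
import cv2,numpy as np
t=get_image("top"); s=get_image("side")
np.savez("shots2.npz",tf=t["frame"],tm=t["mtx"],tp=t["pose"],sf=s["frame"],sm=s["mtx"],sp=s["pose"])
cv2.imwrite("pics/n2_t.png",cv2.resize(t["frame"][143:168,180:210],None,fx=24,fy=24,interpolation=cv2.INTER_CUBIC))
E
python3 -m inch '[{"dx":0,"dy":-150,"dz":-299,"ax":-1.7,"ay":0,"az":0.01,"claw":0.3},{"dx":0,"dy":-150,"dz":-299,"ax":-1.7,"ay":0,"az":0.01,"claw":0.3},{"dx":0,"dy":-150,"dz":-299,"ax":-1.7,"ay":0,"az":0.01,"claw":0.3},{"dx":0,"dy":-150,"dz":-299,"ax":-1.7,"ay":0,"az":0.01,"claw":0.3},{"dx":0,"dy":-150,"dz":-299,"ax":-1.7,"ay":0,"az":0.01,"claw":0.3},{"dx":0,"dy":-150,"dz":-299,"ax":-1.7,"ay":0,"az":0.01,"claw":0.3},{"dx":0,"dy":-150,"dz":-299,"ax":-1.7,"ay":0,"az":0.01,"claw":0.3},{"dx":0,"dy":-150,"dz":-299,"ax":-1.7,"ay":0,"az":0.01,"claw":0.3},{"dx":30,"dy":-150,"dz":-299,"ax":-1.7,"ay":0,"az":0.01,"claw":0.3},{"dx":70,"dy":-150,"dz":-299,"ax":-1.7,"ay":0,"az":0.01,"claw":0.3},{"dx":108,"dy":-150,"dz":-299,"ax":-1.7,"ay":0,"az":0.01,"claw":0.3},{"dx":108,"dy":-150,"dz":-299,"ax":-1.7,"ay":0,"az":0.01,"claw":0.3}]' 30; python3 st.py 513 -256.7 7 97.7
```

```text
t: 10.9
tcp_pos: [505.5, -248.1, 94.1]
tool_rot: [-1.293, 1.148, 1.315]
ft_force: [0.6, 0.2, 0.3]
finger_gap: 61.7
t 10.9 tcp [ 505.5 -248.1   94.1] zyaw 97.4 xax [-0.011  0.007 -1.   ] gap 61.7 F [0.6 0.2 0.3] M [ 0.056 -0.132 -0.016] j [-0.5   0.2   1.97  0.    0.99 -2.2 ]
(array([ 87. ,  -7.2, -10.2]), array([-0.005,  0.008, -0.01 ]))
```

View pics/n2_t.png

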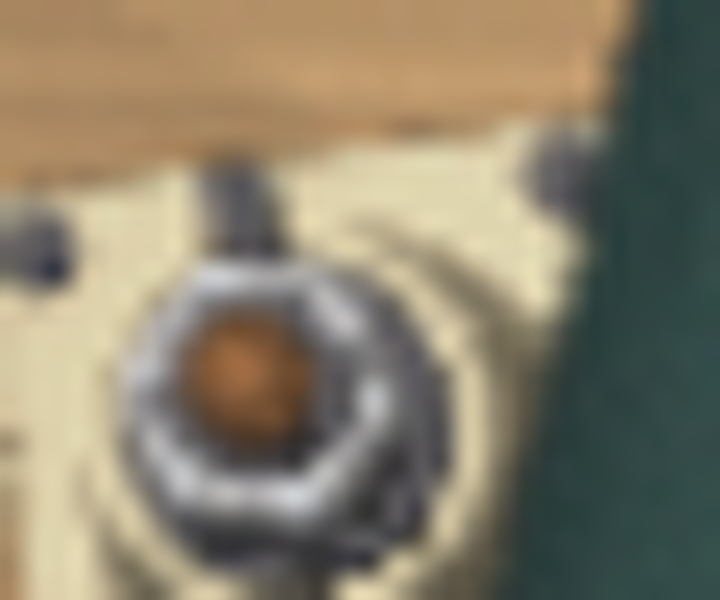

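```bash
python3 -m inch '[{"dx":20,"dy":-7,"dz":-10,"ax":0,"ay":0.008,"az":-0.01,"claw":0.3},{"dx":45,"dy":-7,"dz":-10,"ax":0,"ay":0.008,"az":-0.01,"claw":0.3},{"dx":45,"dy":-7,"dz":-10,"ax":0,"ay":0.008,"az":-0.01,"claw":0.3},{"dx":45,"dy":-7,"dz":-10,"ax":0,"ay":0.008,"az":-0.01,"claw":0.3}]' 30; python3 st.py 513 -256.7 7 97.7; python3 - <<'E'
from cell import get_image
import cv2
p=get_image("top"); f=p["frame"]
cv2.imwrite("pics/w_top.png",cv2.resize(f[130:220,240:330],None,fx=6.6,fy=6.6,interpolation=cv2.INTER_CUBIC))
p=get_image("side"); f=p["frame"]
cv2.imwrite("pics/w_side.png",cv2.resize(f[130:220,190:310],None,fx=6.6,fy=6.6,interpolation=cv2.INTER_CUBIC))
E
```

```text
t: 11.3
tcp_pos: [512.2, -255.4, 48.7]
tool_rot: [-1.301, 1.146, 1.305]
ft_force: [-0.1, -0.0, 0.4]
finger_gap: 61.8
t 11.3 tcp [ 512.2 -255.4   48.7] zyaw 97.3 xax [-0.002  0.001 -1.   ] gap 61.8 F [-0.1 -0.   0.4] M [ 0.057 -0.131 -0.016] j [-0.51  0.26  1.99  0.    0.89 -2.2 ]
(array([41.7, -0.7, -1.4]), array([-0.007,  0.001, -0.002]))
```

View pics/w_side.png

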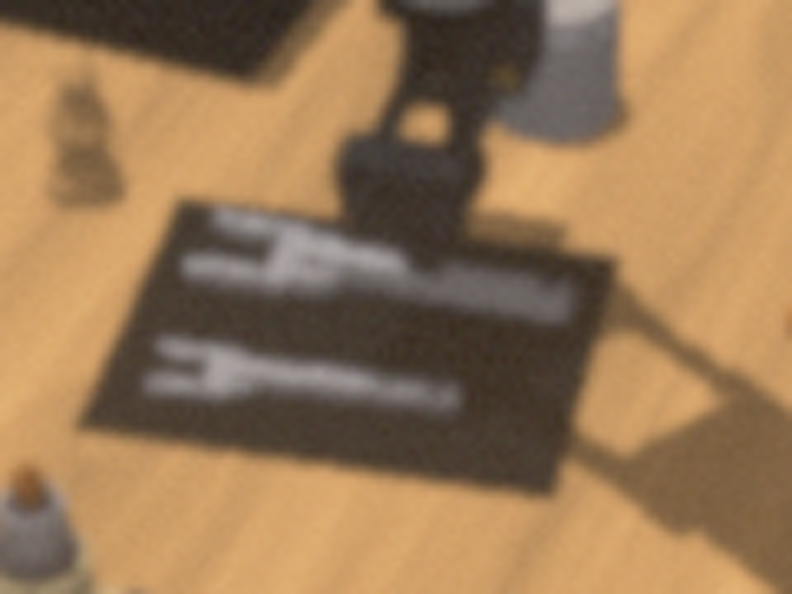

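View pics/w_top.png

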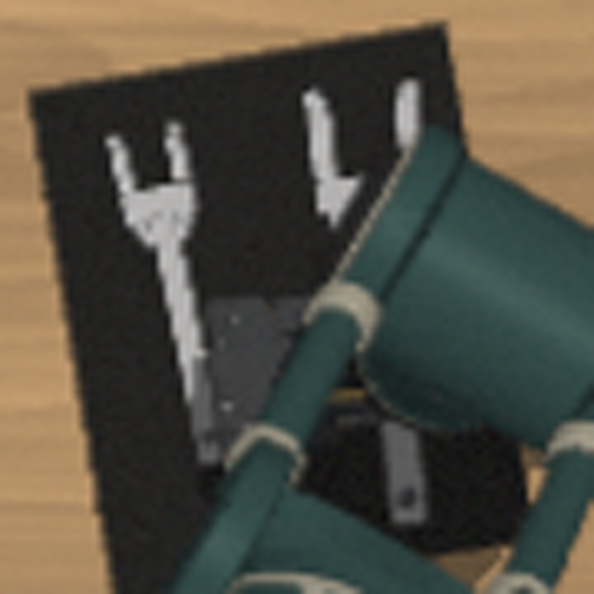

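Fingers are centred about the handle with the small wrench clear. Descending and gripping.

```bash
python3 -m inch '[{"dx":15,"dy":-0.7,"dz":-1.4,"ax":-0.007,"ay":0,"az":0,"claw":0.3},{"dx":30,"dy":-0.7,"dz":-1.4,"ax":-0.007,"ay":0,"az":0,"claw":0.3},{"dx":40,"dy":-0.7,"dz":-1.4,"ax":-0.007,"ay":0,"az":0,"claw":0.3},{"dx":42,"dy":-0.7,"dz":-1.4,"ax":-0.007,"ay":0,"az":0,"claw":0.3},{"dx":42,"dy":-0.7,"dz":-1.4,"ax":-0.007,"ay":0,"az":0,"claw":0.3}]' 30; python3 st.py 513 -256.7 7 97.7
```

```text
t: 11.9
tcp_pos: [514.0, -257.6, 7.2]
tool_rot: [-1.308, 1.142, 1.308]
ft_force: [1.1, -1.0, 0.8]
finger_gap: 61.6
t 11.9 tcp [ 514.  -257.6    7.2] zyaw 97.7 xax [-0.  0. -1.] gap 61.6 F [ 1.1 -1.   0.8] M [ 0.066 -0.11  -0.074] j [-0.51  0.33  2.    0.    0.82 -2.21]
(array([0.2, 0.9, 1. ]), array([ 0.001,  0.   , -0.   ]))
```

```bash
python3 -m inch '[{"dx":0,"dy":0,"dz":0,"ax":0,"ay":0,"az":0,"claw":1},{"dx":0,"dy":0,"dz":0,"ax":0,"ay":0,"az":0,"claw":1},{"dx":0,"dy":0,"dz":0,"ax":0,"ay":0,"az":0,"claw":1},{"dx":0,"dy":0,"dz":0,"ax":0,"ay":0,"az":0,"claw":1},{"dx":0,"dy":0,"dz":0,"ax":0,"ay":0,"az":0,"claw":1},{"dx":0,"dy":0,"dz":0,"ax":0,"ay":0,"az":0,"claw":1},{"dx":0,"dy":0,"dz":0,"ax":0,"ay":0,"az":0,"claw":1}]' 45; python3 st.py
```

```text
t: 12.6
tcp_pos: [514.1, -257.7, 7.4]
tool_rot: [-1.308, 1.142, 1.308]
ft_force: [0.2, -1.3, 1.1]
finger_gap: 15.2
t 12.6 tcp [ 514.1 -257.7    7.4] zyaw 97.7 xax [-0.  0. -1.] gap 15.2 F [ 0.2 -1.3  1.1] M [ 0.016 -0.099 -0.035] j [-0.51  0.32  2.    0.    0.82 -2.21]
```

```bash
cat > nut.py <<'E'
import numpy as np,h,cv2
from scipy.ndimage import map_coordinates, gaussian_filter1d
def phase(p,C0,zz=106,verbose=True):
    f=p["frame"].astype(float).min(axis=2)
    best=None
    out=[]
    for cx in np.arange(C0[0]-2.5,C0[0]+2.6,.5):
        for cy in np.arange(C0[1]-2.5,C0[1]+2.6,.5):
            th=np.radians(np.arange(0,60,2.0))
            for a in np.arange(0,60,2.0):
                # hex contour sampling: rim just inside minus just outside
                s=np.linspace(-.9,.9,7)
                v=0
                ins=[];outs=[]
                for k in range(6):
                    n=np.radians(a+30+60*k); nn=np.array([np.cos(n),np.sin(n)]); tt=np.array([-nn[1],nn[0]])
                    for r,l in((13.5,ins),(16.8,outs)):
                        pts=np.array([cx,cy])+nn*r+np.outer(s*r*np.tan(np.pi/6),tt)
                        l.append(np.c_[pts,np.full(len(pts),zz)])
                I=h.proj(p,np.vstack(ins)); O=h.proj(p,np.vstack(outs))
                vi=map_coordinates(f,[I[:,1],I[:,0]],order=1); vo=map_coordinates(f,[O[:,1],O[:,0]],order=1)
                out.append((vi.mean()-vo.mean(),cx,cy,a))
    out=np.array(out); o=out[np.argsort(-out[:,0])]
    return o,out
E
python3 - <<'E'
import numpy as np,h,nut,cv2
from scipy.ndimage import map_coordinates
for fn in("shots.npz","shots2.npz"):
    z=np.load(fn); t=dict(frame=z["tf"],mtx=z["tm"],pose=z["tp"])
    o,a=nut.phase(t,(581.2,83.8)); print(fn,o[:6].round(1).tolist())
    c=o[0,1:3]; b=a[(a[:,1]==c[0])&(a[:,2]==c[1])]; print(b[::2,[3,0]].round(0).astype(int).tolist())
    # rectified
    S=14; g=np.arange(-24,24,1/S*1.0)
    X,Y=np.meshgrid(g,g) # col = -y , row=-x
    P=np.c_[(c[0]-Y.ravel()),(c[1]-X.ravel()),np.full(X.size,106)]
    q=h.proj(t,P).astype(np.float32).reshape(X.shape+(2,))
    im=cv2.remap(t["frame"],q[...,0],q[...,1],cv2.INTER_CUBIC)
    cv2.imwrite("pics/rect_"+fn[:-4]+".png",cv2.resize(im,(400,400)))
a=cv2.imread("pics/rect_shots.png");b=cv2.imread("pics/rect_shots2.png");cv2.imwrite("pics/rect.png",np.hstack([a,b]))
E
```

```text
shots.npz [[34.6, 581.2, 84.3, 16.0], [34.6, 581.2, 84.3, 14.0], [34.3, 581.2, 84.3, 12.0], [34.2, 581.2, 84.3, 18.0], [34.0, 581.2, 84.3, 10.0], [33.9, 581.7, 84.3, 16.0]]
[[0, 31], [4, 32], [8, 34], [12, 34], [16, 35], [20, 34], [24, 32], [28, 30], [32, 28], [36, 27], [40, 26], [44, 26], [48, 27], [52, 27], [56, 29]]
shots2.npz [[39.0, 581.7, 84.3, 26.0], [38.6, 581.7, 84.3, 24.0], [38.6, 581.7, 84.3, 28.0], [38.4, 581.2, 84.3, 20.0], [38.4, 581.7, 84.8, 26.0], [38.3, 581.2, 84.3, 18.0]]
[[0, 31], [4, 33], [8, 34], [12, 35], [16, 37], [20, 38], [24, 39], [28, 39], [32, 36], [36, 35], [40, 32], [44, 31], [48, 30], [52, 29], [56, 30]]
```

View pics/rect.png

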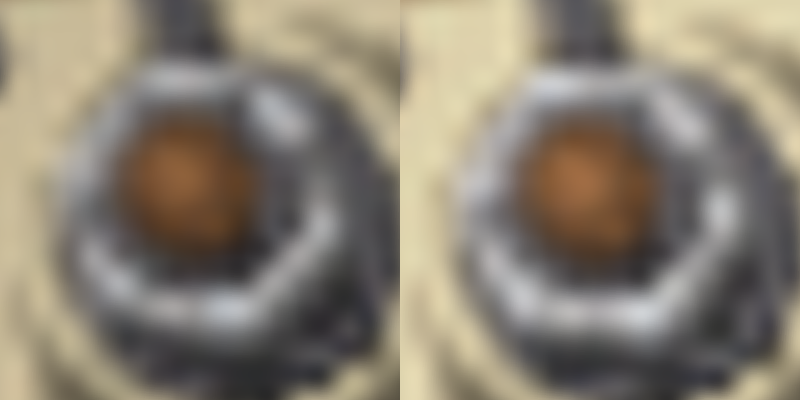

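```bash
python3 -m inch '[{"dx":-5,"dy":0,"dz":0,"ax":0,"ay":0,"az":0,"claw":1},{"dx":-15,"dy":0,"dz":0,"ax":0,"ay":0,"az":0,"claw":1},{"dx":-40,"dy":0,"dz":0,"ax":0,"ay":0,"az":0,"claw":1},{"dx":-80,"dy":0,"dz":0,"ax":0,"ay":0,"az":0,"claw":1},{"dx":-120,"dy":0,"dz":0,"ax":0,"ay":0,"az":0,"claw":1},{"dx":-155,"dy":0,"dz":0,"ax":0,"ay":0,"az":0,"claw":1},{"dx":-155,"dy":0,"dz":0,"ax":0,"ay":0,"az":0,"claw":1}]' 50; python3 st.py 424 9 160 115
```

```text
t: 13.3
tcp_pos: [517.9, -259.8, 169.6]
tool_rot: [-1.318, 1.14, 1.297]
ft_force: [1.0, -0.8, -0.1]
finger_gap: 15.7
t 13.3 tcp [ 517.9 -259.8  169.6] zyaw 97.7 xax [ 0.011 -0.006 -1.   ] gap 15.7 F [ 1.  -0.8 -0.1] M [ 0.073 -0.1   -0.034] j [-0.51  0.13  1.89 -0.    1.1  -2.21]
(array([  7. ,  56.9, 279.1]), array([-0.301, -0.009,  0.009]))
```

```bash
python3 - <<'E'
from cell import get_image
import cv2
p=get_image("side"); f=p["frame"]
cv2.imwrite("pics/w2_side.png",cv2.resize(f[90:220,180:330],None,fx=5,fy=4.6,interpolation=cv2.INTER_CUBIC))
E
python3 st.py
```

```text
t 13.35 tcp [ 516.2 -258.8  166.3] zyaw 97.7 xax [ 0.006 -0.004 -1.   ] gap 15.4 F [-0.3 -0.4 -3. ] M [ 0.082 -0.089  0.022] j [-0.51  0.13  1.9   0.    1.1  -2.21]
```

View pics/w2_side.png

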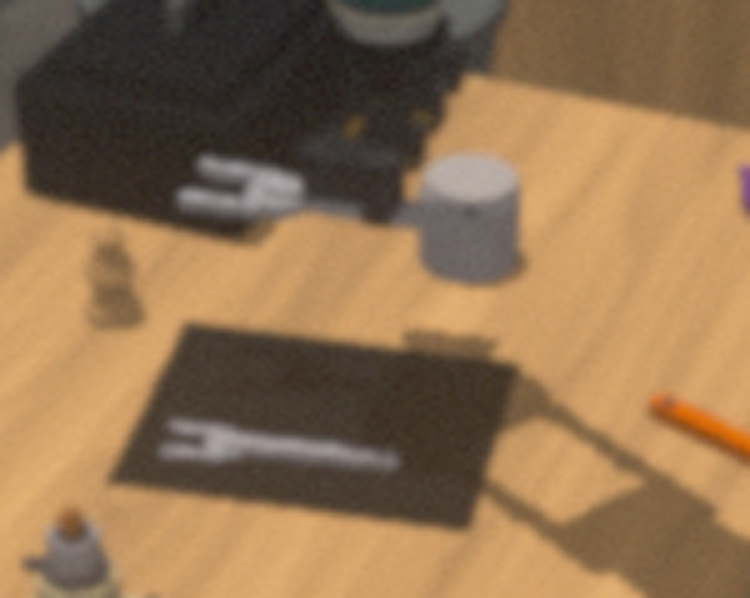

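Wrench is held level (head at crop (240,185)); the small wrench is still on the mat. Moving to the stand-off.

```bash
python3 -m inch '[{"dx":6,"dy":10,"dz":45,"ax":-0.05,"ay":0,"az":0,"claw":1},{"dx":6,"dy":20,"dz":95,"ax":-0.1,"ay":0,"az":0,"claw":1},{"dx":6,"dy":30,"dz":140,"ax":-0.15,"ay":0,"az":0,"claw":1},{"dx":6,"dy":40,"dz":185,"ax":-0.2,"ay":0,"az":0,"claw":1},{"dx":6,"dy":48,"dz":230,"ax":-0.25,"ay":0,"az":0,"claw":1},{"dx":6,"dy":57,"dz":265,"ax":-0.3,"ay":0,"az":0,"claw":1},{"dx":6,"dy":57,"dz":279,"ax":-0.3,"ay":0,"az":0,"claw":1},{"dx":6,"dy":57,"dz":279,"ax":-0.3,"ay":0,"az":0,"claw":1},{"dx":6,"dy":57,"dz":279,"ax":-0.3,"ay":0,"az":0,"claw":1}]' 50; python3 st.py 424.2 9.1 91.5 115
```

```text
t: 14.25
tcp_pos: [421.2, 9.9, 157.3]
tool_rot: [-1.528, 0.972, 1.518]
ft_force: [0.4, -0.4, -1.4]
finger_gap: 15.7
t 14.25 tcp [421.2   9.9 157.3] zyaw 115.0 xax [ 0.004 -0.004 -1.   ] gap 15.7 F [ 0.4 -0.4 -1.4] M [ 0.081 -0.095 -0.005] j [-0.03 -0.17  2.21 -0.    1.09 -2.04]
(array([65.8, -2.3, -1.6]), array([-0.   , -0.005,  0.002]))
```

```bash
python3 -m inch '[{"dx":30,"dy":-2,"dz":-1.6,"ax":0,"ay":0,"az":0,"claw":1},{"dx":58,"dy":-2,"dz":-1.6,"ax":0,"ay":-0.005,"az":0,"claw":1},{"dx":66,"dy":-2,"dz":-1.6,"ax":0,"ay":-0.005,"az":0,"claw":1},{"dx":66,"dy":-2,"dz":-1.6,"ax":0,"ay":-0.005,"az":0,"claw":1},{"dx":66,"dy":-2,"dz":-1.6,"ax":0,"ay":-0.005,"az":0,"claw":1}]' 50; python3 st.py 424.2 9.1 91.5 115
python3 - <<'E'
from cell import get_image
import cv2,numpy as np
t=get_image("top"); s=get_image("side")
np.savez("shots3.npz",tf=t["frame"],tm=t["mtx"],tp=t["pose"],sf=s["frame"],sm=s["mtx"],sp=s["pose"])
cv2.imwrite("pics/a_t.png",cv2.resize(t["frame"][140:215,160:250],None,fx=8,fy=8,interpolation=cv2.INTER_CUBIC))
cv2.imwrite("pics/a_s.png",cv2.resize(s["frame"][180:255,165:265],None,fx=8,fy=8,interpolation=cv2.INTER_CUBIC))
E
```

```text
t: 14.75
tcp_pos: [424.5, 8.4, 91.9]
tool_rot: [-1.523, 0.969, 1.52]
ft_force: [-0.0, -0.1, -1.9]
finger_gap: 15.7
t 14.75 tcp [424.5   8.4  91.9] zyaw 114.9 xax [ 0.002  0.    -1.   ] gap 15.7 F [-0.  -0.1 -1.9] M [ 0.111 -0.099  0.074] j [-0.04 -0.07  2.26  0.    0.95 -2.05]
(array([0.4, 0. , 0.7]), array([-0.001, -0.001,  0.002]))
```

View pics/a_t.png

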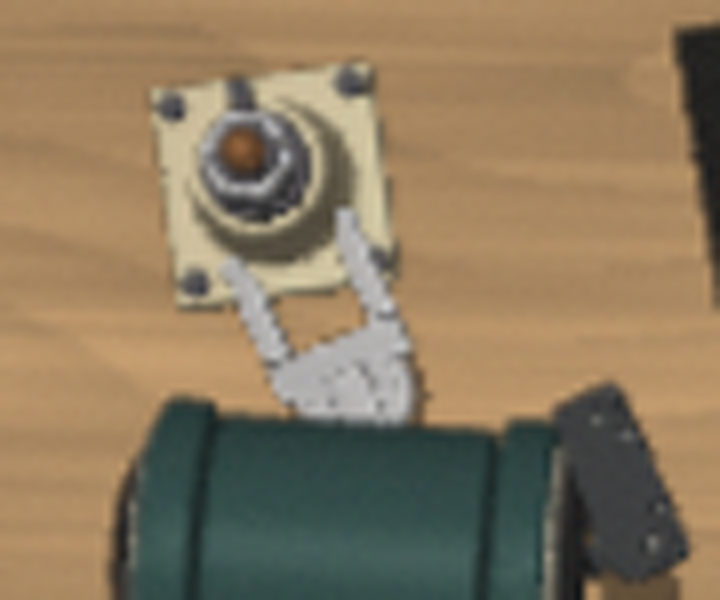

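View pics/a_s.png

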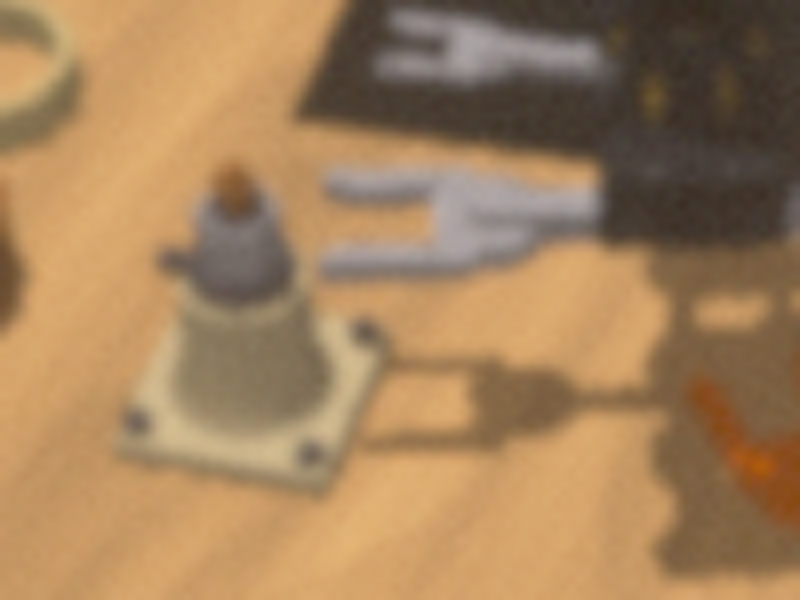

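```bash
python3 - <<'E'
import numpy as np,h
z=np.load("shots3.npz"); t=dict(frame=z["tf"],mtx=z["tm"],pose=z["tp"]); s=dict(frame=z["sf"],mtx=z["sm"],pose=z["sp"])
c=lambda l:np.array(l,float)/8-.5+[160,140]
P=h.unproj(t,c([(232,262),(343,209),(280,362),(392,312)]),99)[:,:2]; print(P.round(1))
mt=P[:2].mean(0); mb=P[2:].mean(0); u=mt-mb; print(mt,mb,np.degrees(np.arctan2(u[1],u[0])),np.linalg.norm(u), np.linalg.norm(P[0]-P[1]))
N=np.array([581.5,84.3]); uu=np.array([np.cos(np.radians(25)),np.sin(np.radians(25))]); 
for q in(mt,mb):
    d=N-q; print("along",d@uu,"lat(left+)",uu[0]*d[1]-uu[1]*d[0])
cs=lambda l:np.array(l,float)/8-.5+[165,180]
Q=h.unproj(s,cs([(325,183),(325,265)]),94)[:,:2]; print("side tips",Q.round(1),Q.mean(0))
E
```

```text
[[541.   89.4]
 [562.2  47.9]
 [503.4  70.1]
 [523.4  28.2]]
[551.58907233  68.62484662] [513.38596627  49.12740596] 27.0380712218126 42.89087904450983 46.614963860263614
along 33.73311273805842 lat(left+) 1.565609314897145
along 76.59685973269019 lat(left+) 3.0909613368805466
side tips [[564.7  45.2]
 [542.8  87.6]] [553.74024262  66.42415498]
```

```bash
python3 -m inch '[{"dx":0.4,"dy":-5,"dz":1,"ax":0,"ay":0,"az":0,"claw":1},{"dx":0.4,"dy":-10,"dz":2,"ax":0,"ay":0,"az":0,"claw":1},{"dx":0.4,"dy":-15,"dz":2,"ax":0,"ay":0,"az":0,"claw":1},{"dx":0.4,"dy":-18,"dz":2,"ax":0,"ay":0,"az":0,"claw":1},{"dx":0.4,"dy":-21,"dz":2,"ax":0,"ay":0,"az":0,"claw":1},{"dx":0.4,"dy":-21,"dz":2,"ax":0,"ay":0,"az":0,"claw":1}]' 50 >/dev/null; python3 st.py
python3 - <<'E'
from cell import get_image
import cv2,numpy as np
t=get_image("top"); s=get_image("side")
cv2.imwrite("pics/b_t.png",cv2.resize(t["frame"][140:190,160:220],None,fx=12,fy=12,interpolation=cv2.INTER_CUBIC))
cv2.imwrite("pics/b_s.png",cv2.resize(s["frame"][190:240,165:225],None,fx=12,fy=12,interpolation=cv2.INTER_CUBIC))
E
```

```text
t 15.45 tcp [443.9  19.6  92.4] zyaw 115.0 xax [ 0.004  0.    -1.   ] gap 15.6 F [ 0.  -0.3 -2.5] M [ 0.049 -0.076  0.027] j [-0.01 -0.03  2.23  0.    0.94 -2.02]
```

View pics/b_t.png

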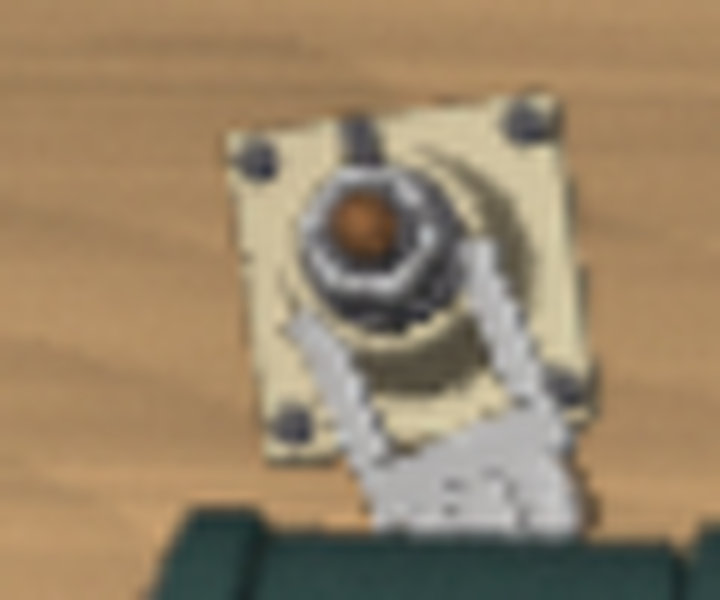

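View pics/b_s.png

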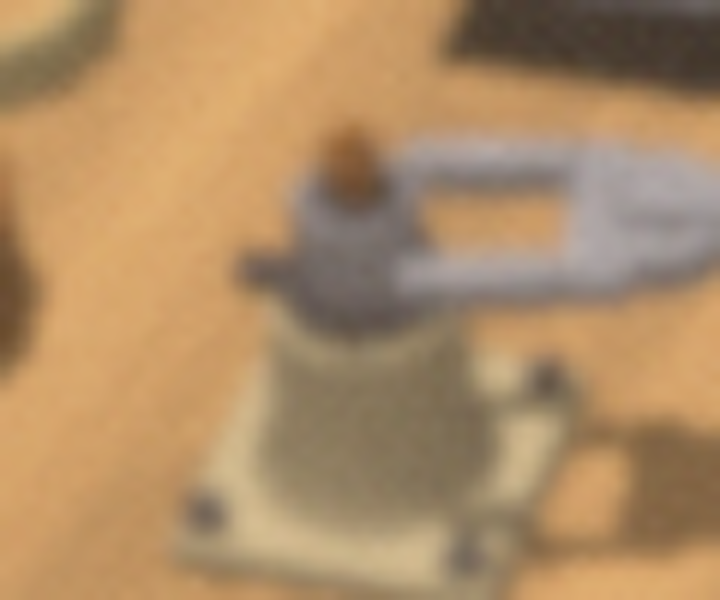

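```bash
python3 - <<'E'
from cell import get_image
import cv2,numpy as np,h
t=get_image("top")
np.savez("shots4.npz",tf=t["frame"],tm=t["mtx"],tp=t["pose"])
o=(160,140);sc=12
im=cv2.resize(t["frame"][140:190,160:220],None,fx=sc,fy=sc,interpolation=cv2.INTER_CUBIC)
ps=np.radians(25);u=np.array([np.cos(ps),np.sin(ps)]);l=np.array([-u[1],u[0]])
J=np.array([443.9,19.6])-[2,-1]+116*u
def draw(pts,z,col,close=False):
    q=((h.proj(t,[[*p,z] for p in pts])-o+.5)*sc).astype(np.int32); cv2.polylines(im,[q],close,col,1)
N=np.array([581.5,84.3])
draw([N+17.3*np.array([np.cos(a),np.sin(a)]) for a in ps+np.pi/3*np.arange(6)],106,(0,255,0),True)
for s in(1,-1): draw([J+s*16.25*l-18.5*u,J+s*16.25*l+20*u],99.5,(0,0,255)); draw([J+s*27*l-18*u,J+s*27*l+0*u],99.5,(255,0,0))
draw([J+16.25*l-18.5*u,J-16.25*l-18.5*u],99.5,(0,0,255)); draw([J+20*l+26*u,J-20*l+26*u],99.5,(0,255,255))
d=N-J; print("nut rel jaw: along",d@u,"left",d@l)
cv2.imwrite("pics/b_ov.png",im)
E
```

```text
nut rel jaw: along 37.44135034319888 left -1.2657033047670379
```

View pics/b_ov.png

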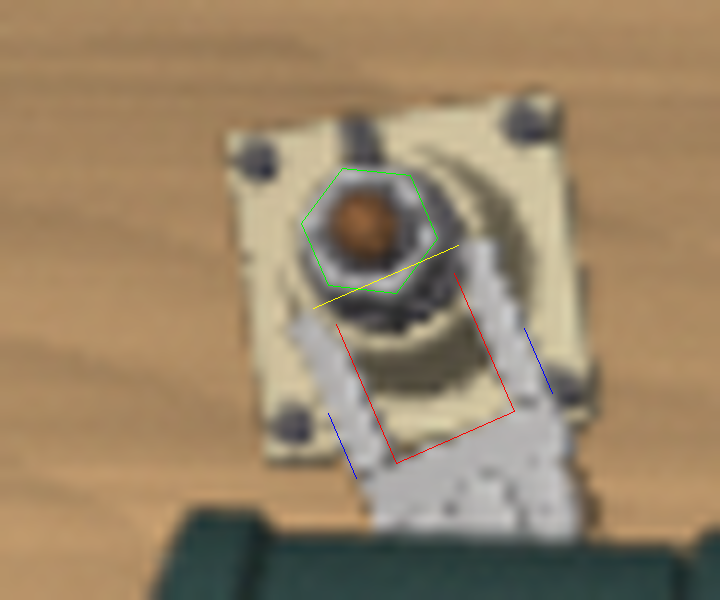

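```bash
python3 -m inch '[{"dx":0.5,"dy":-4,"dz":-1,"ax":0,"ay":0,"az":0,"claw":1},{"dx":0.5,"dy":-8,"dz":-1,"ax":0,"ay":0,"az":0,"claw":1},{"dx":0.5,"dy":-12,"dz":-1,"ax":0,"ay":0,"az":0,"claw":1},{"dx":0.5,"dy":-15,"dz":-1,"ax":0,"ay":0,"az":0,"claw":1},{"dx":0.5,"dy":-17,"dz":-1,"ax":0,"ay":0,"az":0,"claw":1}]' 50 >/dev/null; python3 st.py
```

```text
t 16.1 tcp [459.5  25.8  91.8] zyaw 115.0 xax [ 0.004  0.    -1.   ] gap 15.5 F [-1.1 -0.3 -2.2] M [ 0.077 -0.07   0.003] j [ 0.   -0.    2.2   0.    0.94 -2.01]
```

```bash
python3 -m inch '[{"dx":0.3,"dy":-3,"dz":0,"ax":0,"ay":0,"az":0,"claw":1},{"dx":0.3,"dy":-6,"dz":0,"ax":0,"ay":0,"az":0,"claw":1},{"dx":0.3,"dy":-8,"dz":0,"ax":0,"ay":0,"az":0,"claw":1},{"dx":0.3,"dy":-9,"dz":0,"ax":0,"ay":0,"az":0,"claw":1}]' 50 >/dev/null; python3 st.py
python3 - <<'E'
from cell import get_image
import cv2,numpy as np,h
from cell import manip
t=get_image("top"); T=manip.state()["tcp_pos"][:2]
o=(160,140);sc=12
im=cv2.resize(t["frame"][140:190,160:220],None,fx=sc,fy=sc,interpolation=cv2.INTER_CUBIC)
cv2.imwrite("pics/c_t.png",im)
E
```

```text
t 16.5 tcp [467.8  29.7  91.6] zyaw 115.0 xax [ 0.004  0.    -1.   ] gap 15.1 F [ 0.3 -0.1 -2.2] M [ 0.085 -0.098 -0.008] j [ 0.01  0.02  2.18  0.    0.94 -2.  ]
```

View pics/c_t.png

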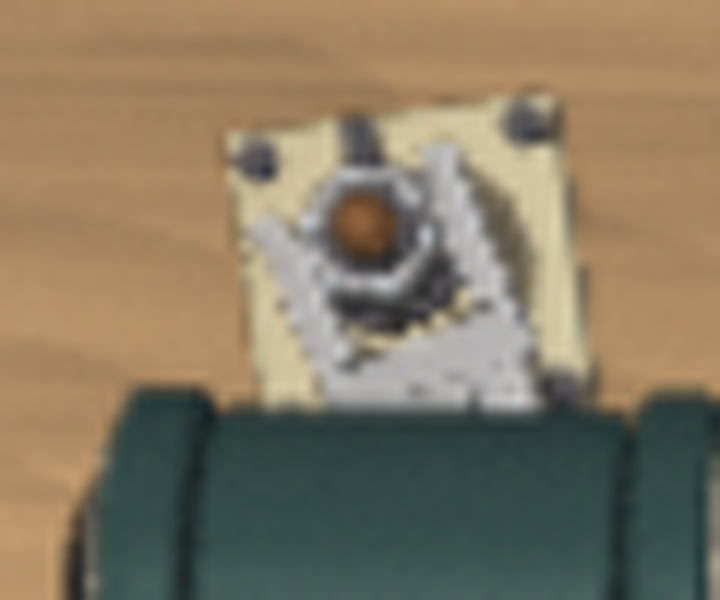

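```bash
python3 -m inch '[{"dx":0,"dy":-2,"dz":0,"ax":0,"ay":0,"az":0,"claw":1},{"dx":0,"dy":-4,"dz":0,"ax":0,"ay":0,"az":0,"claw":1},{"dx":0,"dy":-6,"dz":0,"ax":0,"ay":0,"az":0,"claw":1},{"dx":0,"dy":-7,"dz":0,"ax":0,"ay":0,"az":0,"claw":1}]' 50 >/dev/null; python3 st.py
```

```text
t 16.95 tcp [474.5  32.7  91.7] zyaw 115.0 xax [ 0.004  0.    -1.   ] gap 15.7 F [-0.2 -0.7 -2.7] M [ 0.072 -0.097  0.006] j [ 0.02  0.03  2.17  0.    0.94 -1.99]
```

```bash
python3 - <<'E'
from cell import get_image
import cv2
t=get_image("top")
cv2.imwrite("pics/d_t.png",cv2.resize(t["frame"][140:190,160:220],None,fx=12,fy=12,interpolation=cv2.INTER_CUBIC))
E
```

```text
(no output)
```

View pics/d_t.png

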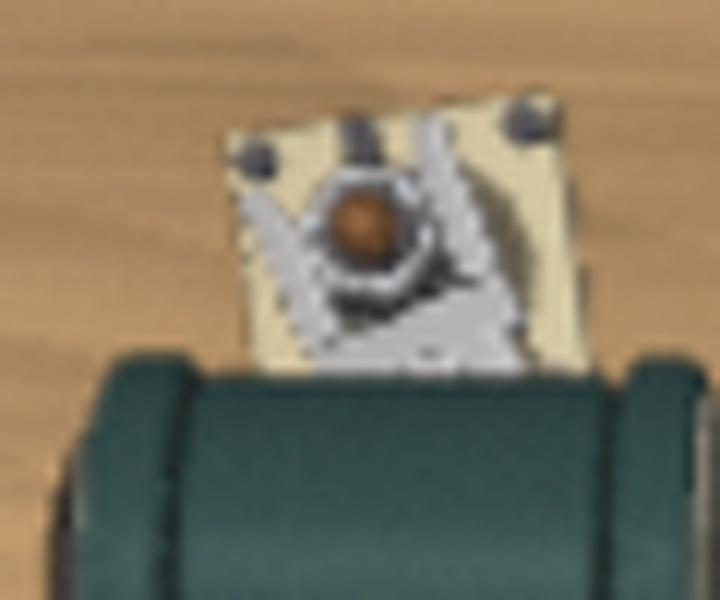

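```bash
python3 -m inch '[{"dx":0,"dy":-1,"dz":0,"ax":0,"ay":0,"az":0,"claw":1},{"dx":0,"dy":-1.5,"dz":0,"ax":0,"ay":0,"az":0,"claw":1}]' 55 >/dev/null; python3 st.py; python3 -m inch '[{"dx":0,"dy":-0.1,"dz":4.15,"ax":0.035,"ay":0,"az":0,"claw":1},{"dx":0,"dy":-0.3,"dz":8.3,"ax":0.07,"ay":0,"az":0,"claw":1},{"dx":0,"dy":-0.3,"dz":8.3,"ax":0.07,"ay":0,"az":0,"claw":1}]' 55 >/dev/null; python3 st.py
```

```text
t 17.2 tcp [476.1  33.4  91.7] zyaw 115.0 xax [ 0.004  0.    -1.   ] gap 15.6 F [ 0.1 -0.3 -2.5] M [ 0.058 -0.04  -0.02 ] j [ 0.02  0.03  2.16  0.    0.94 -1.99]
t 17.5 tcp [472.6  41.3  91.6] zyaw 111.0 xax [ 0.004  0.001 -1.   ] gap 15.1 F [-0.1 -0.3 -1.4] M [ 0.031 -0.092  0.031] j [ 0.03  0.03  2.17  0.    0.94 -1.9 ]
```

```bash
python3 -m inch '[{"dx":0,"dy":-0.1,"dz":4.15,"ax":0.035,"ay":0,"az":0,"claw":1},{"dx":0,"dy":-0.1,"dz":4.15,"ax":0.035,"ay":0,"az":0,"claw":1}]' 55 >/dev/null; python3 st.py;  python3 -m inch '[{"dx":0,"dy":-0.1,"dz":4.15,"ax":0.035,"ay":0,"az":0,"claw":1},{"dx":0,"dy":-0.1,"dz":4.15,"ax":0.035,"ay":0,"az":0,"claw":1}]' 55 >/dev/null; python3 st.py; python3 -m inch '[{"dx":0,"dy":-0.1,"dz":4.15,"ax":0.035,"ay":0,"az":0,"claw":1},{"dx":0,"dy":-0.1,"dz":4.15,"ax":0.035,"ay":0,"az":0,"claw":1}]' 55 >/dev/null; python3 st.py
```

```text
t 17.7 tcp [471.1  45.3  91.6] zyaw 109.0 xax [ 0.004  0.001 -1.   ] gap 15.8 F [ 0.   0.  -2.9] M [ 0.042 -0.133 -0.044] j [ 0.04  0.02  2.17  0.    0.94 -1.86]
t 17.9 tcp [469.8  49.3  91.6] zyaw 107.1 xax [ 0.004  0.    -1.   ] gap 15.4 F [-0.8  0.2 -3.2] M [ 0.001 -0.055 -0.043] j [ 0.05  0.02  2.17  0.    0.94 -1.82]
t 18.1 tcp [468.9  53.1  91.7] zyaw 105.2 xax [ 0.004  0.    -1.   ] gap 15.6 F [ 0.7 -1.  -2.8] M [-0.057 -0.113 -0.061] j [ 0.06  0.02  2.17 -0.    0.94 -1.78]
```

```bash
python3 -m inch '[{"dx":0,"dy":-0.1,"dz":4.15,"ax":0.035,"ay":0,"az":0,"claw":1},{"dx":0,"dy":-0.1,"dz":4.15,"ax":0.035,"ay":0,"az":0,"claw":1}]' 55 >/dev/null; python3 st.py;  python3 -m inch '[{"dx":0,"dy":-0.1,"dz":4.15,"ax":0.035,"ay":0,"az":0,"claw":1},{"dx":0,"dy":-0.1,"dz":4.15,"ax":0.035,"ay":0,"az":0,"claw":1}]' 55 >/dev/null; python3 st.py
```

```text
t 18.3 tcp [468.2  57.   91.8] zyaw 103.3 xax [ 0.005 -0.    -1.   ] gap 15.2 F [ 0.3 -1.2 -1.1] M [-0.136 -0.148 -0.142] j [ 0.07  0.02  2.17 -0.    0.94 -1.73]
t 18.5 tcp [467.7  60.8  91.9] zyaw 101.4 xax [ 0.006 -0.    -1.   ] gap 15.4 F [ 2.3 -1.2 -3.3] M [-0.183 -0.233 -0.122] j [ 0.08  0.02  2.17 -0.    0.94 -1.69]
```

```bash
cat > snap.py <<'E'
from cell import get_image,manip
import cv2,numpy as np,sys
n=sys.argv[1]
t=get_image("top"); s=get_image("side")
np.savez(f"{n}.npz",tf=t["frame"],tm=t["mtx"],tp=t["pose"],sf=s["frame"],sm=s["mtx"],sp=s["pose"],tcp=manip.state()["tcp_pos"])
a=cv2.resize(t["frame"][140:190,165:215],(400,400),interpolation=cv2.INTER_CUBIC)
b=cv2.resize(s["frame"][190:240,165:215],(400,400),interpolation=cv2.INTER_CUBIC)
cv2.imwrite(f"pics/{n}.png",np.hstack([a,b]))
E
python3 snap.py e1; python3 st.py
```

```text
t 18.6 tcp [467.7  60.7  91.8] zyaw 101.4 xax [ 0.006 -0.    -1.   ] gap 15.5 F [ 0.6 -0.7 -3.2] M [-0.101 -0.263 -0.043] j [ 0.08  0.02  2.17 -0.    0.94 -1.69]
```

View pics/e1.png

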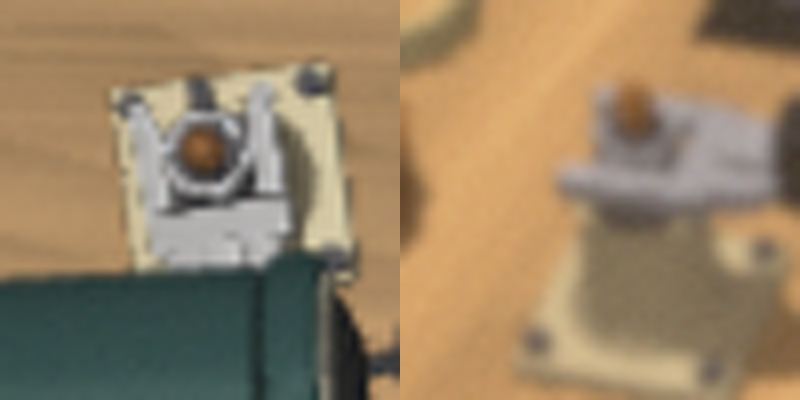

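```bash
python3 -m inch '[{"dx":0,"dy":-0.1,"dz":4.15,"ax":0.035,"ay":0,"az":0,"claw":1},{"dx":0,"dy":-0.1,"dz":4.15,"ax":0.035,"ay":0,"az":0,"claw":1}]' 60 >/dev/null; python3 st.py;  python3 -m inch '[{"dx":0,"dy":-0.1,"dz":4.15,"ax":0.035,"ay":0,"az":0,"claw":1},{"dx":0,"dy":-0.1,"dz":4.15,"ax":0.035,"ay":0,"az":0,"claw":1}]' 60 >/dev/null; python3 st.py;  python3 -m inch '[{"dx":0,"dy":-0.1,"dz":4.15,"ax":0.035,"ay":0,"az":0,"claw":1},{"dx":0,"dy":-0.1,"dz":4.15,"ax":0.035,"ay":0,"az":0,"claw":1}]' 60 >/dev/null; python3 st.py
```

```text
t 18.8 tcp [467.2  64.6  91.9] zyaw 99.4 xax [ 0.006 -0.001 -1.   ] gap 15.3 F [ 2.  -1.4 -1.8] M [-0.265 -0.279 -0.065] j [ 0.09  0.02  2.17 -0.    0.94 -1.65]
t 19.0 tcp [466.8  68.5  91.9] zyaw 97.5 xax [ 0.006 -0.001 -1.   ] gap 15.5 F [ 2.1 -2.5 -2.4] M [-0.257 -0.323 -0.071] j [ 0.09  0.02  2.17 -0.    0.94 -1.61]
t 19.2 tcp [466.6  72.4  91.9] zyaw 95.6 xax [ 0.007 -0.001 -1.   ] gap 14.9 F [ 2.2 -2.6 -3.4] M [-0.305 -0.245 -0.089] j [ 0.1   0.02  2.17 -0.    0.94 -1.56]
```

```bash
python3 -m inch '[{"dx":0,"dy":-0.1,"dz":4.15,"ax":0.035,"ay":0,"az":0,"claw":1},{"dx":0,"dy":-0.1,"dz":4.15,"ax":0.035,"ay":0,"az":0,"claw":1}]' 60 >/dev/null; python3 st.py;  python3 -m inch '[{"dx":0,"dy":-0.1,"dz":4.15,"ax":0.035,"ay":0,"az":0,"claw":1},{"dx":0,"dy":-0.1,"dz":4.15,"ax":0.035,"ay":0,"az":0,"claw":1}]' 60 >/dev/null; python3 st.py; python3 snap.py e2
```

```text
t 19.4 tcp [466.5  76.2  92. ] zyaw 93.7 xax [ 0.007 -0.002 -1.   ] gap 15.1 F [ 1.9 -3.6 -3.2] M [-0.417 -0.342 -0.114] j [ 0.11  0.02  2.17 -0.    0.94 -1.52]
t 19.6 tcp [466.5  80.   92. ] zyaw 91.8 xax [ 0.007 -0.002 -1.   ] gap 14.5 F [ 2.  -3.8 -2.7] M [-0.485 -0.376 -0.074] j [ 0.12  0.02  2.17 -0.    0.94 -1.48]
```

View pics/e2.png

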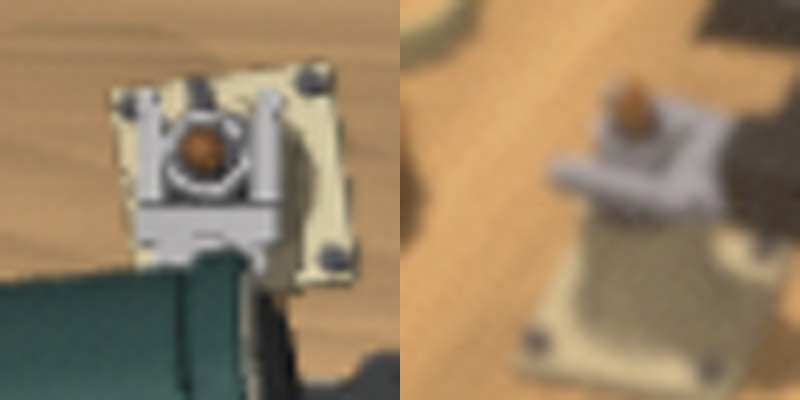

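```bash
python3 -m inch '[{"dx":0,"dy":-0.1,"dz":4.15,"ax":0.035,"ay":0,"az":0,"claw":1},{"dx":0,"dy":-0.1,"dz":4.15,"ax":0.035,"ay":0,"az":0,"claw":1}]' 60 >/dev/null; python3 st.py;  python3 -m inch '[{"dx":0,"dy":-0.1,"dz":4.15,"ax":0.035,"ay":0,"az":0,"claw":1},{"dx":0,"dy":-0.1,"dz":4.15,"ax":0.035,"ay":0,"az":0,"claw":1}]' 60 >/dev/null; python3 st.py;python3 -m inch '[{"dx":0,"dy":-0.1,"dz":4.15,"ax":0.035,"ay":0,"az":0,"claw":1},{"dx":0,"dy":-0.1,"dz":4.15,"ax":0.035,"ay":0,"az":0,"claw":1}]' 60 >/dev/null; python3 st.py;  python3 -m inch '[{"dx":0,"dy":-0.1,"dz":4.15,"ax":0.035,"ay":0,"az":0,"claw":1},{"dx":0,"dy":-0.1,"dz":4.15,"ax":0.035,"ay":0,"az":0,"claw":1}]' 60 >/dev/null; python3 st.py; python3 snap.py e3
```

```text
t 19.9 tcp [466.5  83.9  92. ] zyaw 89.9 xax [ 0.008 -0.003 -1.   ] gap 15.3 F [ 2.3 -4.8 -3.4] M [-0.502 -0.35  -0.083] j [ 0.13  0.02  2.17 -0.    0.94 -1.44]
t 20.1 tcp [466.8  87.8  92. ] zyaw 88.0 xax [ 0.008 -0.003 -1.   ] gap 15.5 F [ 3.8 -4.4 -4. ] M [-0.573 -0.43  -0.085] j [ 0.14  0.03  2.17 -0.01  0.94 -1.4 ]
t 20.3 tcp [467.   91.6  91.9] zyaw 86.1 xax [ 0.008 -0.004 -1.   ] gap 15.4 F [ 2.4 -4.8 -2.7] M [-0.653 -0.412 -0.028] j [ 0.14  0.03  2.17 -0.01  0.94 -1.35]
t 20.5 tcp [467.3  95.5  91.8] zyaw 84.2 xax [ 0.008 -0.004 -1.   ] gap 15.4 F [ 2.8 -5.3 -2.6] M [-0.666 -0.394 -0.057] j [ 0.15  0.03  2.16 -0.01  0.94 -1.31]
```

View pics/e3.png

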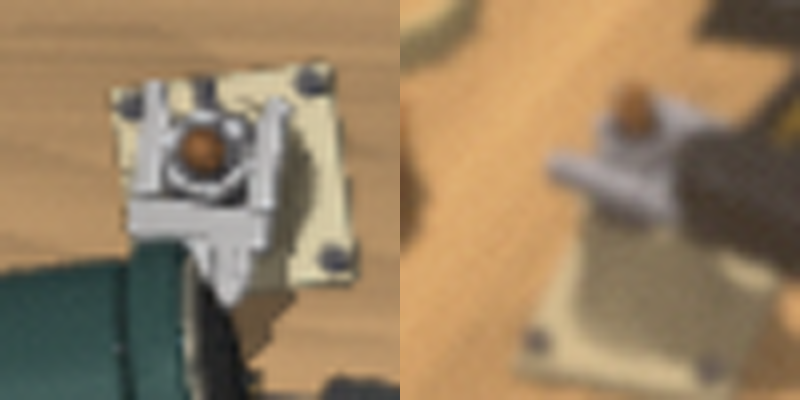

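```bash
cat > tab.py <<'E'
import numpy as np,h,sys
from scipy.ndimage import map_coordinates
C=(581.3,84.4)
def tab(t,a0=-90,a1=60):
    f=t["frame"].astype(float).max(axis=2); # cream foot bright
    A=np.arange(a0,a1,1.0); rs=np.arange(26,33.1,1)
    prof=[]
    for a in A:
        P=np.c_[C[0]+rs*np.cos(np.radians(a)),C[1]+rs*np.sin(np.radians(a)),np.full(len(rs),78)]
        q=h.proj(t,P); prof.append(map_coordinates(f,[q[:,1],q[:,0]],order=1).mean())
    return A,np.array(prof)
if __name__=="__main__":
    for n in sys.argv[1:]:
        z=np.load(n+".npz"); t=dict(frame=z["tf"],mtx=z["tm"],pose=z["tp"])
        A,p=tab(t); k=int(np.argmin(p)); b=np.percentile(p,70)
        s=slice(max(0,k-13),k+14); w=np.clip(b*0.8-p[s],0,None); print(n,"min",A[k],"cent",(A[s]*w).sum()/w.sum(), p[::4].astype(int).tolist())
E
python3 tab.py shots shots2 shots3 e1 e2 e3
```

```text
shots min 13.0 cent 12.659952253329495 [111, 111, 113, 114, 116, 118, 126, 137, 138, 143, 150, 159, 165, 175, 181, 183, 186, 189, 195, 198, 198, 192, 181, 146, 114, 88, 87, 102, 135, 173, 193, 198, 198, 199, 198, 192, 188, 182]
shots2 min 11.0 cent 12.606582124200017 [112, 114, 117, 118, 124, 130, 139, 153, 156, 163, 170, 179, 185, 195, 202, 205, 208, 210, 215, 218, 218, 213, 203, 163, 128, 100, 99, 116, 152, 193, 214, 220, 220, 220, 219, 214, 210, 203]
shots3 min 13.0 cent 12.614711703831818 [112, 114, 116, 115, 117, 120, 129, 140, 142, 147, 153, 162, 169, 178, 184, 187, 190, 193, 198, 201, 202, 195, 184, 148, 115, 90, 88, 104, 138, 176, 197, 203, 203, 203, 202, 196, 192, 185]
e1 min 11.0 cent 12.598642461949046 [103, 105, 107, 105, 105, 105, 109, 120, 134, 152, 170, 183, 171, 169, 178, 177, 176, 186, 200, 204, 205, 198, 188, 150, 117, 91, 90, 106, 141, 180, 200, 205, 206, 207, 203, 194, 182, 176]
e2 min 11.0 cent 12.67312500064998 [94, 93, 93, 95, 105, 115, 127, 141, 151, 156, 154, 168, 177, 175, 173, 180, 192, 196, 202, 205, 205, 199, 187, 151, 118, 92, 91, 106, 141, 180, 201, 206, 201, 190, 177, 172, 171, 173]
e3 min 4.0 cent 8.533078791445776 [90, 92, 95, 105, 115, 124, 135, 147, 153, 164, 175, 174, 169, 168, 184, 191, 194, 197, 202, 205, 205, 194, 176, 113, 86, 90, 107, 140, 185, 203, 201, 190, 166, 161, 175, 180, 174, 168]
```

```bash
for i in 1; do python3 -m inch '[{"dx":0,"dy":0,"dz":4.1,"ax":0.035,"ay":0,"az":0,"claw":1},{"dx":0,"dy":0,"dz":8.2,"ax":0.07,"ay":0,"az":0,"claw":1},{"dx":0,"dy":-0.3,"dz":12.2,"ax":0.105,"ay":0,"az":0,"claw":1},{"dx":0,"dy":-0.7,"dz":16.3,"ax":0.14,"ay":0,"az":0,"claw":1}]' 60 >/dev/null; python3 st.py; done; python3 -m inch '[{"dx":0,"dy":0,"dz":4.1,"ax":0.035,"ay":0,"az":0,"claw":1},{"dx":0,"dy":0,"dz":8.2,"ax":0.07,"ay":0,"az":0,"claw":1},{"dx":0,"dy":-0.3,"dz":12.2,"ax":0.105,"ay":0,"az":0,"claw":1},{"dx":0,"dy":-0.7,"dz":16.3,"ax":0.14,"ay":0,"az":0,"claw":1}]' 60 >/dev/null; python3 st.py;python3 snap.py e4; python3 tab.py e4
```

```text
t 21.0 tcp [469.9 110.9  91.8] zyaw 76.3 xax [ 0.008 -0.005 -1.   ] gap 15.2 F [ 2.9 -5.7 -3.6] M [-0.787 -0.493  0.032] j [ 0.18  0.04  2.15 -0.01  0.94 -1.14]
t 21.4 tcp [474.7 125.9  91.7] zyaw 68.4 xax [ 0.008 -0.006 -1.   ] gap 15.3 F [ 3.4 -6.  -4.6] M [-0.799 -0.544  0.051] j [ 0.21  0.06  2.14 -0.01  0.94 -0.97]
e4 min -7.0 cent -5.219007498888555 [99, 107, 117, 138, 153, 167, 182, 177, 164, 156, 158, 166, 174, 183, 189, 192, 193, 189, 172, 138, 108, 97, 99, 126, 160, 198, 198, 189, 174, 161, 152, 166, 179, 184, 183, 177, 170, 164]
```

View pics/e4.png

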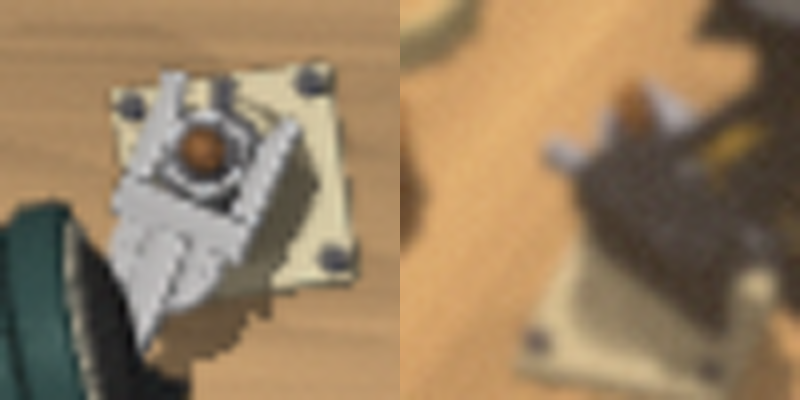

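```bash
python3 -m inch '[{"dx":0,"dy":0,"dz":4.1,"ax":0.035,"ay":0,"az":0,"claw":1},{"dx":0,"dy":0,"dz":8.2,"ax":0.07,"ay":0,"az":0,"claw":1},{"dx":0,"dy":-0.6,"dz":12.2,"ax":0.105,"ay":0,"az":0,"claw":1},{"dx":0,"dy":-1.1,"dz":16.3,"ax":0.14,"ay":0,"az":0,"claw":1}]' 60 >/dev/null; python3 st.py; python3 -m inch '[{"dx":0,"dy":0,"dz":4.1,"ax":0.035,"ay":0,"az":0,"claw":1},{"dx":0,"dy":0,"dz":8.2,"ax":0.07,"ay":0,"az":0,"claw":1},{"dx":0,"dy":-0.6,"dz":12.2,"ax":0.105,"ay":0,"az":0,"claw":1},{"dx":0,"dy":-1.1,"dz":16.3,"ax":0.14,"ay":0,"az":0,"claw":1}]' 60 >/dev/null; python3 st.py;python3 -m inch '[{"dx":0,"dy":0,"dz":4.1,"ax":0.035,"ay":0,"az":0,"claw":1},{"dx":0,"dy":0,"dz":8.2,"ax":0.07,"ay":0,"az":0,"claw":1},{"dx":0,"dy":-0.6,"dz":12.2,"ax":0.105,"ay":0,"az":0,"claw":1},{"dx":0,"dy":-1.1,"dz":16.3,"ax":0.14,"ay":0,"az":0,"claw":1}]' 60 >/dev/null; python3 st.py;python3 snap.py e5; python3 tab.py e5
```

```text
t 21.9 tcp [481.5 140.2  91.5] zyaw 60.5 xax [ 0.008 -0.007 -1.   ] gap 15.4 F [ 2.5 -5.4 -4.2] M [-0.79  -0.409  0.137] j [ 0.24  0.08  2.11 -0.01  0.94 -0.81]
t 22.3 tcp [490.  153.2  91.2] zyaw 52.6 xax [ 0.006 -0.008 -1.   ] gap 15.7 F [ 2.5 -4.7 -2.4] M [-0.66  -0.345  0.23 ] j [ 0.26  0.1   2.09 -0.01  0.95 -0.65]
t 22.7 tcp [500.2 165.   90.9] zyaw 44.7 xax [ 0.005 -0.009 -1.   ] gap 15.2 F [ 1.4 -3.2 -2.8] M [-0.555 -0.228  0.286] j [ 0.28  0.13  2.06 -0.01  0.95 -0.5 ]
e5 min -33.0 cent -30.270191245790556 [180, 175, 158, 135, 126, 125, 134, 145, 147, 152, 158, 163, 149, 120, 99, 100, 102, 122, 160, 200, 207, 198, 182, 152, 148, 161, 172, 187, 187, 184, 185, 187, 189, 190, 189, 184, 179, 170]
```

View pics/e5.png

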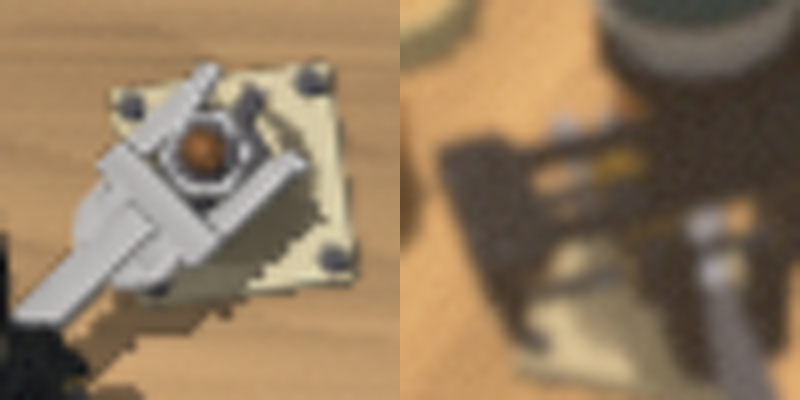

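```bash
python3 -m inch '[{"dx":0,"dy":0,"dz":4.1,"ax":0.035,"ay":0,"az":0,"claw":1},{"dx":0,"dy":0,"dz":8.2,"ax":0.07,"ay":0,"az":0,"claw":1},{"dx":0,"dy":-0.6,"dz":12.2,"ax":0.105,"ay":0,"az":0,"claw":1},{"dx":0,"dy":-1.1,"dz":16.3,"ax":0.14,"ay":0,"az":0,"claw":1}]' 60 >/dev/null; python3 st.py; python3 -m inch '[{"dx":0,"dy":0,"dz":4.1,"ax":0.035,"ay":0,"az":0,"claw":1},{"dx":0,"dy":0,"dz":8.2,"ax":0.07,"ay":0,"az":0,"claw":1},{"dx":0,"dy":-0.4,"dz":10.2,"ax":0.088,"ay":0,"az":0,"claw":1}]' 60 >/dev/null; python3 st.py;python3 snap.py e6; python3 tab.py e6
```

```text
t 23.2 tcp [512.2 175.5  90.7] zyaw 36.8 xax [ 0.004 -0.009 -1.   ] gap 15.4 F [-0.3 -4.3 -1.7] M [-0.557 -0.286  0.356] j [ 0.29  0.15  2.03 -0.01  0.96 -0.34]
t 23.5 tcp [520.2 181.2  90.6] zyaw 31.9 xax [ 0.003 -0.01  -1.   ] gap 15.3 F [-0.2 -3.  -1.3] M [-0.48  -0.209  0.398] j [ 0.3   0.17  2.01 -0.01  0.96 -0.25]
e6 min -46.0 cent -44.80171042381173 [123, 117, 121, 120, 121, 120, 125, 138, 136, 119, 93, 86, 95, 101, 120, 151, 186, 197, 190, 164, 144, 147, 161, 174, 181, 182, 181, 180, 182, 186, 183, 185, 192, 192, 187, 178, 176, 177]
```

View pics/e6.png

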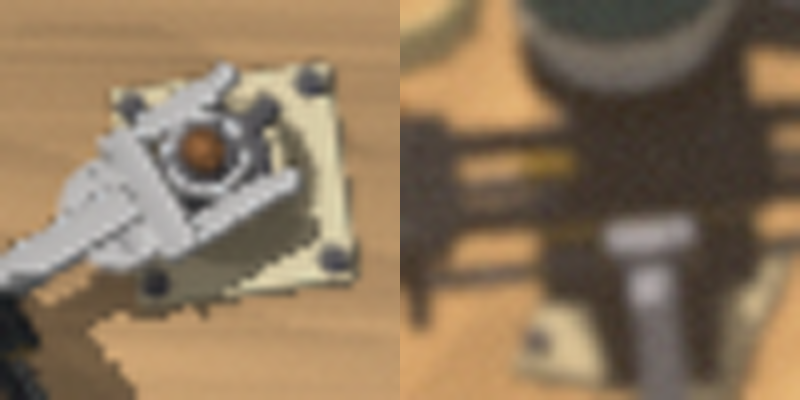

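```bash
python3 - <<'E'
import numpy as np,tab,cv2,h
for n in("shots3","e4","e5","e6"):
    z=np.load(n+".npz"); t=dict(frame=z["tf"],mtx=z["tm"],pose=z["tp"])
    A,p=tab.tab(t,-80,40)
    k=int(np.argmin(p[10:-10]))+10
    # half-level crossings left & right
    lo=p[k]; 
    L=p[max(0,k-16):k].max(); Rr=p[k:k+17].max()
    i=k
    while p[i]<(lo+L)/2: i-=1
    j=k
    while p[j]<(lo+Rr)/2: j+=1
    xi=A[i]+((lo+L)/2-p[i])/(p[i+1]-p[i]); xj=A[j]-1+((lo+Rr)/2-p[j-1])/(p[j]-p[j-1])
    print(n,"edges",round(xi,1),round(xj,1),"mid",round((xi+xj)/2,1),"levels",lo.round(),L.round(),Rr.round())
z=np.load("e6.npz"); t=dict(frame=z["tf"],mtx=z["tm"],pose=z["tp"])
o=(175,140);sc=20
im=cv2.resize(t["frame"][140:168,175:210],None,fx=sc,fy=sc,interpolation=cv2.INTER_CUBIC)
for a,c in((-42,(0,0,255)),(-47.4,(0,255,0))):
    a=np.radians(a);u=np.array([np.cos(a),np.sin(a)]);l=np.array([-u[1],u[0]]);C=np.array(tab.C)
    q=((h.proj(t,[[*(C+u*r+l*s),78] for r,s in((22,4.5),(34,4.5),(34,-4.5),(22,-4.5))])-o+.5)*sc).astype(int)
    cv2.polylines(im,[q],False,c,1)
cv2.imwrite("pics/e6ov.png",im)
E
```

```text
shots3 edges 3.0 22.3 mid 12.7 levels 89.0 189.0 194.0
e4 edges -14.7 4.4 mid -5.1 levels 97.0 191.0 191.0
e5 edges -39.3 -20.6 mid -29.9 levels 98.0 163.0 172.0
e6 edges -53.2 -34.2 mid -43.7 levels 86.0 141.0 152.0
```

View pics/e6ov.png

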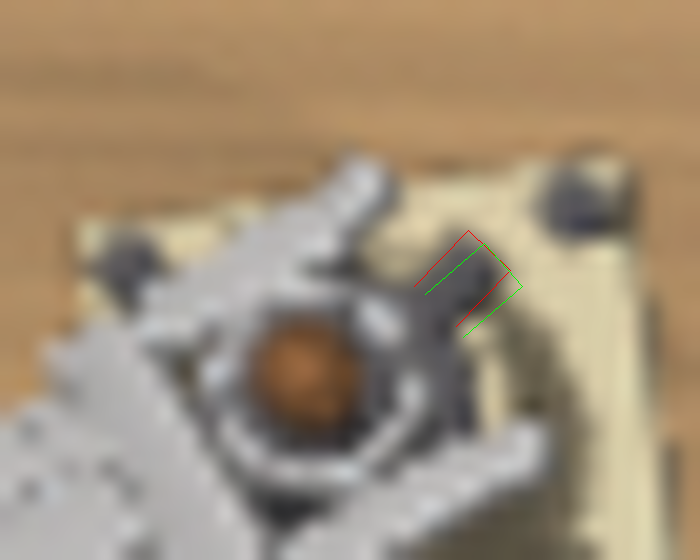

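```bash
python3 -m inch '[{"dx":0,"dy":0,"dz":4,"ax":0.034,"ay":0,"az":0,"claw":1},{"dx":0,"dy":-0.2,"dz":7.3,"ax":0.062,"ay":0,"az":0,"claw":1},{"dx":0,"dy":-0.2,"dz":7.3,"ax":0.062,"ay":0,"az":0,"claw":1}]' 60 >/dev/null; python3 st.py;python3 snap.py e7; python3 - <<'E'
import numpy as np,tab,cv2,h
for n in("e6","e7"):
    z=np.load(n+".npz"); t=dict(frame=z["tf"],mtx=z["tm"],pose=z["tp"])
    A,p=tab.tab(t,-80,40)
    k=int(np.argmin(p[10:-30]))+10
    lo=p[k]; L=p[max(0,k-16):k].max(); Rr=p[k:k+17].max()
    print(n,A[k],p[max(0,k-20):k+20:2].astype(int).tolist())
z=np.load("e7.npz"); t=dict(frame=z["tf"],mtx=z["tm"],pose=z["tp"])
o=(175,140);sc=20
im=cv2.resize(t["frame"][140:168,175:210],None,fx=sc,fy=sc,interpolation=cv2.INTER_CUBIC)
for a,c in((-47.4,(0,255,0)),):
    a=np.radians(a);u=np.array([np.cos(a),np.sin(a)]);l=np.array([-u[1],u[0]]);C=np.array(tab.C)
    q=((h.proj(t,[[*(C+u*r+l*s),78] for r,s in((22,4.5),(34,4.5),(34,-4.5),(22,-4.5))])-o+.5)*sc).astype(int)
    cv2.polylines(im,[q],False,c,1)
cv2.imwrite("pics/e7ov.png",im)
E
```

```text
t 23.9 tcp [526.6 185.   90.6] zyaw 28.3 xax [ 0.003 -0.009 -1.   ] gap 15.6 F [-0.4 -3.  -1.5] M [-0.484 -0.159  0.302] j [ 0.3   0.18  1.99 -0.01  0.96 -0.19]
e6 -46.0 [125, 132, 138, 140, 136, 130, 119, 105, 93, 87, 86, 90, 95, 98, 101, 109, 120, 133, 151, 171]
e7 -50.0 [120, 121, 123, 127, 129, 125, 116, 105, 97, 92, 91, 92, 94, 97, 102, 108, 118, 133, 150, 167]
```

View pics/e7ov.png

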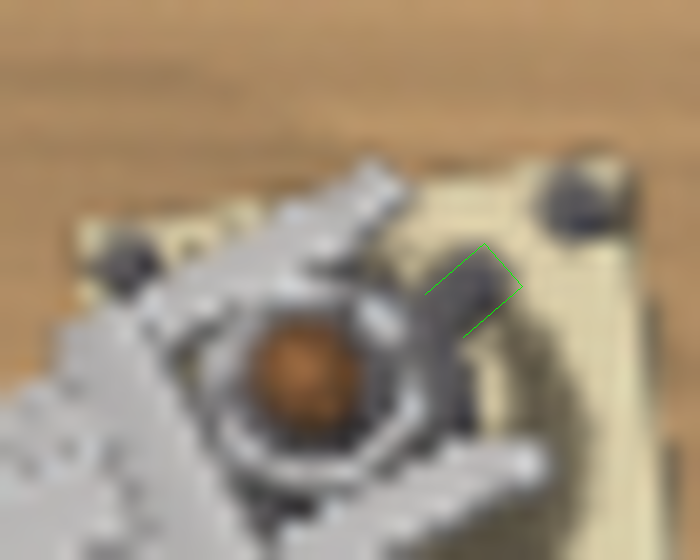

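```bash
python3 -m inch '[{"dx":0,"dy":0,"dz":-4.1,"ax":-0.035,"ay":0,"az":0,"claw":1},{"dx":0,"dy":-0.3,"dz":-8.2,"ax":-0.07,"ay":0,"az":0,"claw":1},{"dx":0,"dy":-0.3,"dz":-8.2,"ax":-0.07,"ay":0,"az":0,"claw":1}]' 60 >/dev/null; python3 st.py; python3 -m inch '[{"dx":0,"dy":0,"dz":-4.1,"ax":-0.035,"ay":0,"az":0,"claw":1},{"dx":0,"dy":-0.3,"dz":-8.2,"ax":-0.07,"ay":0,"az":0,"claw":1},{"dx":0,"dy":-0.3,"dz":-8.2,"ax":-0.07,"ay":0,"az":0,"claw":1}]' 60 >/dev/null; python3 st.py; python3 snap.py e8;python3 tab.py e8
```

```text
t 24.3 tcp [519.5 180.7  90.7] zyaw 32.4 xax [ 0.004 -0.009 -1.   ] gap 15.2 F [ 1.2 -2.5 -1.7] M [-0.414 -0.379  0.314] j [ 0.3   0.17  2.01 -0.01  0.96 -0.26]
t 24.6 tcp [513.2 176.3  91. ] zyaw 36.4 xax [ 0.005 -0.008 -1.   ] gap 15.5 F [ 3.  -1.  -1.5] M [-0.249 -0.35   0.317] j [ 0.29  0.15  2.03 -0.01  0.96 -0.34]
e8 min -50.0 cent -49.176019945071396 [155, 137, 119, 116, 118, 119, 123, 128, 115, 96, 90, 93, 100, 118, 151, 182, 197, 200, 203, 197, 175, 152, 147, 165, 175, 182, 182, 184, 186, 186, 183, 184, 189, 191, 186, 174, 172, 171]
```

View pics/e8.png

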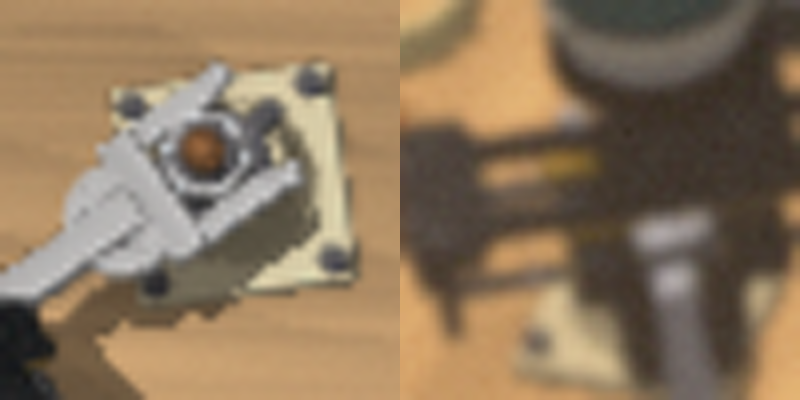

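```bash
python3 -m inch '[{"dx":0,"dy":0,"dz":-4.1,"ax":-0.035,"ay":0,"az":0,"claw":1},{"dx":0,"dy":-0.1,"dz":-6.2,"ax":-0.053,"ay":0,"az":0,"claw":1},{"dx":0,"dy":-0.1,"dz":-6.2,"ax":-0.053,"ay":0,"az":0,"claw":1}]' 60 >/dev/null; python3 st.py
```

```text
t 25.0 tcp [508.8 172.7  91.2] zyaw 39.3 xax [ 0.005 -0.008 -1.   ] gap 15.0 F [ 2.7 -1.6 -3.1] M [-0.217 -0.474  0.183] j [ 0.29  0.14  2.04 -0.01  0.95 -0.39]
```

```bash
python3 -m inch '[{"dx":0,"dy":1.5,"dz":0,"ax":0,"ay":0,"az":0,"claw":1},{"dx":0,"dy":3,"dz":0,"ax":0,"ay":0,"az":0,"claw":1},{"dx":0,"dy":4,"dz":0,"ax":0,"ay":0,"az":0,"claw":1}]' 60 >/dev/null; python3 st.py
```

```text
t 25.3 tcp [508.9 173.6  91.7] zyaw 39.4 xax [ 0.011 -0.012 -1.   ] gap 15.3 F [ 10.7 -13.7  -4.6] M [-1.939 -1.567  0.049] j [ 0.29  0.14  2.04 -0.02  0.95 -0.38]
```

```bash
python3 -m inch '[{"dx":0,"dy":-0.5,"dz":0,"ax":0,"ay":0,"az":0,"claw":1}]' 60 >/dev/null; python3 st.py; python3 snap.py f1; python3 - <<'E'
import numpy as np,cv2
z=np.load("f1.npz"); f=z["tf"]
cv2.imwrite("pics/f1b.png",cv2.resize(f[140:175,165:212],None,fx=16,fy=16,interpolation=cv2.INTER_CUBIC))
E
```

```text
t 25.4 tcp [508.8 173.   91.4] zyaw 39.2 xax [ 0.009 -0.012 -1.   ] gap 15.5 F [-3.8  4.  -3.6] M [0.896 0.482 0.15 ] j [ 0.29  0.14  2.04 -0.02  0.95 -0.38]
```

View pics/f1b.png

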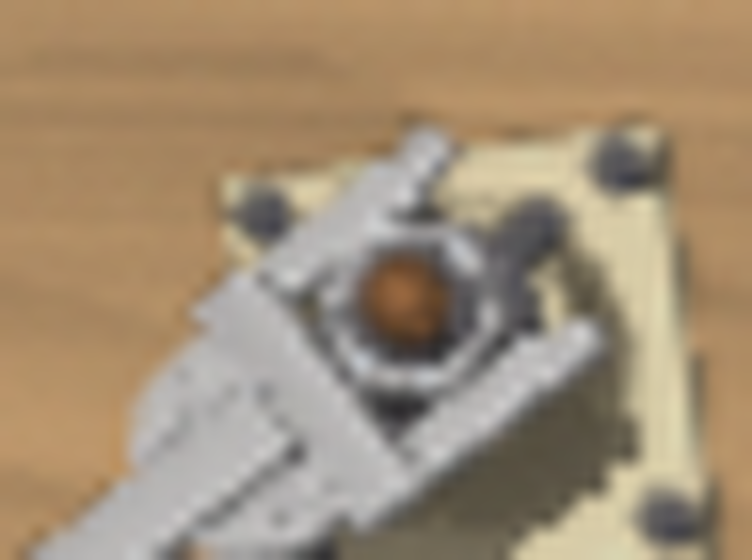

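View pics/f1.png

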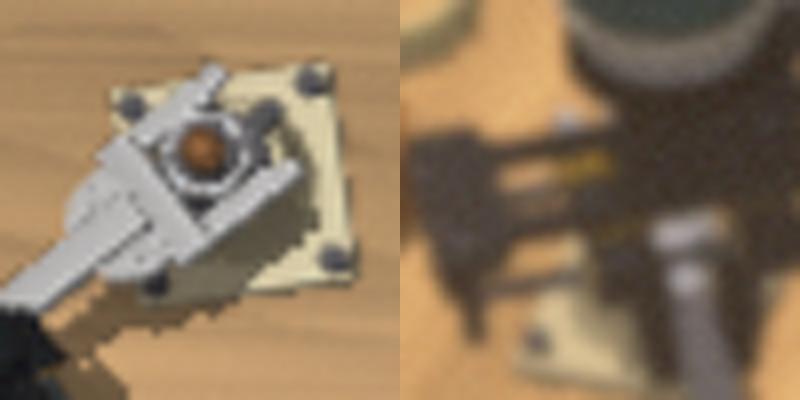

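```bash
python3 -m inch '[{"dx":0,"dy":0,"dz":-4.1,"ax":-0.035,"ay":0,"az":0,"claw":1},{"dx":0,"dy":-0.3,"dz":-8.2,"ax":-0.07,"ay":0,"az":0,"claw":1},{"dx":0,"dy":-0.3,"dz":-8.2,"ax":-0.07,"ay":0,"az":0,"claw":1}]' 60 >/dev/null; python3 st.py;  python3 -m inch '[{"dx":0,"dy":0,"dz":-4.1,"ax":-0.035,"ay":0,"az":0,"claw":1},{"dx":0,"dy":-0.3,"dz":-8.2,"ax":-0.07,"ay":0,"az":0,"claw":1},{"dx":0,"dy":-0.3,"dz":-8.2,"ax":-0.07,"ay":0,"az":0,"claw":1}]' 60 >/dev/null; python3 st.py
```

```text
t 25.8 tcp [502.6 167.8  91.3] zyaw 43.3 xax [ 0.01  -0.012 -1.   ] gap 15.4 F [ 2.8 -2.5 -2.8] M [-0.14  -0.437  0.12 ] j [ 0.28  0.13  2.06 -0.02  0.95 -0.46]
t 26.1 tcp [496.9 162.   91.3] zyaw 47.3 xax [ 0.01  -0.012 -1.   ] gap 15.3 F [ 3.1 -1.5 -3.7] M [-0.075 -0.496  0.121] j [ 0.28  0.12  2.07 -0.02  0.95 -0.54]
```

```bash
python3 -m inch '[{"dx":0,"dy":0,"dz":-4.1,"ax":-0.035,"ay":0,"az":0,"claw":1},{"dx":0,"dy":-0.3,"dz":-8.2,"ax":-0.07,"ay":0,"az":0,"claw":1},{"dx":0,"dy":-0.4,"dz":-10.2,"ax":-0.088,"ay":0,"az":0,"claw":1},{"dx":0,"dy":-0.4,"dz":-10.2,"ax":-0.088,"ay":0,"az":0,"claw":1}]' 60 >/dev/null; python3 st.py; python3 snap.py f2; python3 tab.py f2
```

```text
t 26.5 tcp [490.5 154.4  91.4] zyaw 52.2 xax [ 0.011 -0.012 -1.   ] gap 15.6 F [ 3.7 -2.4 -3.2] M [-0.104 -0.478  0.07 ] j [ 0.27  0.1   2.09 -0.02  0.94 -0.64]
f2 min -50.0 cent -49.225539521317664 [139, 162, 178, 170, 156, 130, 122, 127, 114, 96, 90, 92, 100, 118, 150, 181, 196, 199, 205, 208, 208, 205, 201, 190, 171, 151, 167, 168, 178, 181, 180, 182, 185, 188, 186, 180, 176, 169]
```

View pics/f2.png

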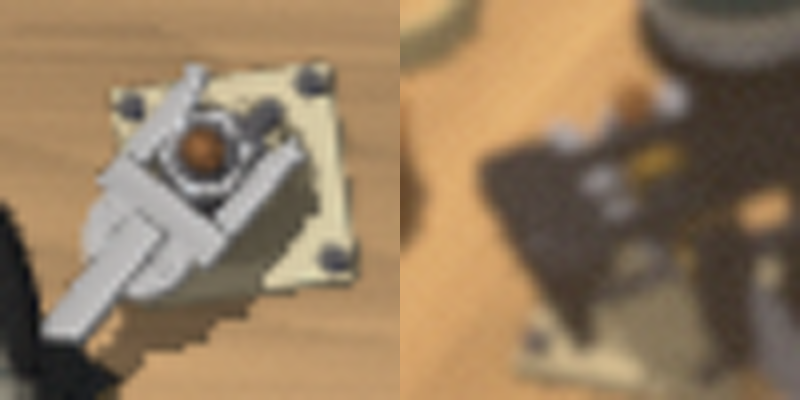

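```bash
python3 -m inch '[{"dx":0,"dy":1.5,"dz":0,"ax":0,"ay":0,"az":0,"claw":1},{"dx":0,"dy":3,"dz":0,"ax":0,"ay":0,"az":0,"claw":1},{"dx":0,"dy":4,"dz":0,"ax":0,"ay":0,"az":0,"claw":1}]' 60 >/dev/null; python3 st.py
```

```text
t 26.9 tcp [488.2 156.6  91.6] zyaw 52.2 xax [ 0.012 -0.012 -1.   ] gap 15.3 F [ 3.9 -2.4 -3.5] M [-0.353 -0.662  0.088] j [ 0.27  0.1   2.09 -0.02  0.94 -0.63]
```

```bash
python3 -m inch '[{"dx":0,"dy":2.5,"dz":0,"ax":0,"ay":0,"az":0,"claw":1},{"dx":0,"dy":5,"dz":0,"ax":0,"ay":0,"az":0,"claw":1},{"dx":0,"dy":7.5,"dz":0,"ax":0,"ay":0,"az":0,"claw":1},{"dx":0,"dy":10,"dz":0,"ax":0,"ay":0,"az":0,"claw":1}]' 60 >/dev/null; python3 st.py
```

```text
t 27.3 tcp [479.5 163.1  91.3] zyaw 52.2 xax [ 0.01  -0.012 -1.   ] gap 15.7 F [-0.7  0.1 -2.1] M [0.103 0.007 0.007] j [ 0.29  0.09  2.11 -0.02  0.94 -0.61]
```

Free of force now. Withdraw fully and look at the ring unobstructed.

```bash
python3 -m inch '[{"dx":0,"dy":10,"dz":0,"ax":0,"ay":0,"az":0,"claw":1},{"dx":0,"dy":22,"dz":0,"ax":0,"ay":0,"az":0,"claw":1},{"dx":0,"dy":34,"dz":0,"ax":0,"ay":0,"az":0,"claw":1},{"dx":0,"dy":46,"dz":0,"ax":0,"ay":0,"az":0,"claw":1},{"dx":0,"dy":52,"dz":0,"ax":0,"ay":0,"az":0,"claw":1},{"dx":0,"dy":52,"dz":0,"ax":0,"ay":0,"az":0,"claw":1}]' 60 >/dev/null; python3 st.py; python3 snap.py g1; python3 tab.py g1;  python3 - <<'E'
import numpy as np,nut,tab,h
for n in("shots3","g1"):
    z=np.load(n+".npz"); t=dict(frame=z["tf"],mtx=z["tm"],pose=z["tp"])
    if n=="g1": o,a=nut.phase(t,(581.5,84.3)); print(o[:4].round(1).tolist())
    A,p=tab.tab(t,-85,60); k=int(np.argmin(p)); lo=p[k];L=p[max(0,k-16):k].max(); Rr=p[k:k+17].max()
    i=k
    while p[i]<(lo+L)/2: i-=1
    j=k
    while p[j]<(lo+Rr)/2: j+=1
    print(n,A[i],A[j],(A[i]+A[j])/2,lo,L,Rr)
# side view fit: tab direction from side camera
from scipy.ndimage import map_coordinates
for n in("shots3","g1"):
    z=np.load(n+".npz"); t=dict(frame=z["sf"],mtx=z["sm"],pose=z["sp"])
    f=t["frame"].astype(float).max(axis=2); A=np.arange(-85,60,4.0); rs=np.arange(27,33.1,1); pr=[]
    for a in A:
        q=h.proj(t,np.c_[580.5+rs*np.cos(np.radians(a)),84.5+rs*np.sin(np.radians(a)),np.full(len(rs),78)]); pr.append(map_coordinates(f,[q[:,1],q[:,0]],order=1).mean())
    print(n,[(int(a),int(b)) for a,b in zip(A,pr)])
E
```

```text
t 27.9 tcp [437.4 195.7  90.4] zyaw 52.2 xax [ 0.01  -0.012 -1.   ] gap 15.3 F [ 0.9 -0.4 -3.1] M [ 0.023 -0.112  0.01 ] j [ 0.38  0.04  2.16 -0.02  0.94 -0.52]
g1 min -50.0 cent -49.427729767349625 [115, 116, 117, 113, 116, 118, 121, 126, 112, 94, 88, 91, 98, 115, 147, 179, 193, 198, 203, 205, 206, 204, 201, 200, 199, 199, 200, 202, 204, 205, 206, 207, 207, 208, 206, 201, 197, 190]
shots3 3.0 23.0 13.0 88.95310566029073 188.7803206065234 193.89049246979883
[[34.2, 582.0, 84.8, 34.0], [34.2, 582.0, 84.3, 32.0], [34.1, 582.0, 84.3, 34.0], [33.9, 582.0, 84.8, 32.0]]
g1 -57.0 -37.0 -47.0 88.80660432293345 126.02615245105778 147.58373624255591
shots3 [(-85, 147), (-81, 138), (-77, 128), (-73, 115), (-69, 107), (-65, 104), (-61, 104), (-57, 105), (-53, 106), (-49, 106), (-45, 111), (-41, 118), (-37, 127), (-33, 135), (-29, 142), (-25, 152), (-21, 164), (-17, 176), (-13, 185), (-9, 188), (-5, 186), (-1, 180), (3, 168), (7, 153), (11, 140), (15, 131), (19, 122), (23, 128), (27, 133), (31, 144), (35, 155), (39, 165), (43, 176), (47, 184), (51, 187), (55, 189), (59, 186)]
g1 [(-85, 146), (-81, 137), (-77, 127), (-73, 114), (-69, 107), (-65, 102), (-61, 102), (-57, 103), (-53, 104), (-49, 104), (-45, 110), (-41, 120), (-37, 132), (-33, 142), (-29, 150), (-25, 159), (-21, 171), (-17, 183), (-13, 193), (-9, 201), (-5, 205), (-1, 207), (3, 208), (7, 209), (11, 210), (15, 211), (19, 211), (23, 211), (27, 210), (31, 209), (35, 207), (39, 206), (43, 203), (47, 201), (51, 199), (55, 197), (59, 192)]
```

View pics/g1.png

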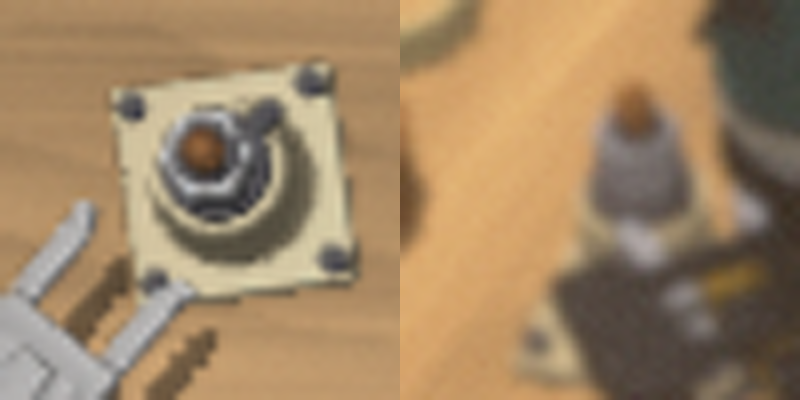

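```bash
python3 -m inch '[{"dx":-25,"dy":0,"dz":0,"ax":0,"ay":0,"az":0,"claw":1},{"dx":-60,"dy":0,"dz":0,"ax":0,"ay":0,"az":0,"claw":1},{"dx":-85,"dy":0,"dz":0,"ax":0,"ay":0,"az":0,"claw":1},{"dx":-85,"dy":0,"dz":0,"ax":0,"ay":0,"az":0,"claw":1}]' 60 >/dev/null; python3 st.py 514 -257.6 160 97.7
```

```text
t 28.4 tcp [441.1 197.3 180.1] zyaw 52.2 xax [ 0.019 -0.009 -1.   ] gap 15.3 F [ 0.2  0.1 -1.7] M [ 0.058 -0.114  0.019] j [ 0.38 -0.07  2.08 -0.02  1.12 -0.52]
(array([  25.4, -336.1, -314.6]), array([-0.795, -0.003,  0.021]))
```

```bash
python3 -m inch '[{"dx":5,"dy":-30,"dz":-28,"ax":-0.07,"ay":0,"az":0,"claw":1},{"dx":8,"dy":-62,"dz":-58,"ax":-0.15,"ay":0,"az":0,"claw":1},{"dx":10,"dy":-95,"dz":-89,"ax":-0.23,"ay":0,"az":0.01,"claw":1},{"dx":10,"dy":-128,"dz":-120,"ax":-0.31,"ay":0,"az":0.01,"claw":1},{"dx":10,"dy":-161,"dz":-151,"ax":-0.39,"ay":0,"az":0.01,"claw":1},{"dx":12,"dy":-194,"dz":-182,"ax":-0.47,"ay":0,"az":0.02,"claw":1},{"dx":15,"dy":-227,"dz":-213,"ax":-0.55,"ay":0,"az":0.02,"claw":1},{"dx":18,"dy":-260,"dz":-244,"ax":-0.63,"ay":0,"az":0.02,"claw":1},{"dx":20,"dy":-293,"dz":-275,"ax":-0.71,"ay":0,"az":0.02,"claw":1},{"dx":22,"dy":-320,"dz":-300,"ax":-0.77,"ay":0,"az":0.02,"claw":1},{"dx":25,"dy":-336,"dz":-314.5,"ax":-0.795,"ay":0,"az":0.02,"claw":1},{"dx":25,"dy":-336,"dz":-314.5,"ax":-0.795,"ay":0,"az":0.02,"claw":1}]' 60 >/dev/null; python3 st.py 514 -257.6 60 97.7
```

```text
t 29.6 tcp [ 513.1 -260.3  157.9] zyaw 97.5 xax [-0.002 -0.003 -1.   ] gap 15.4 F [-0.1 -0.3 -2.5] M [ 0.111 -0.072  0.001] j [-0.51  0.14  1.9  -0.    1.1  -2.21]
(array([97.9, -1.5,  2.8]), array([-0.003, -0.003, -0.002]))
```

```bash
python3 -m inch '[{"dx":35,"dy":-1.5,"dz":2.8,"ax":-0.003,"ay":-0.003,"az":0,"claw":1},{"dx":75,"dy":-1.5,"dz":2.8,"ax":-0.003,"ay":-0.003,"az":0,"claw":1},{"dx":98,"dy":-1.5,"dz":2.8,"ax":-0.003,"ay":-0.003,"az":0,"claw":1},{"dx":98,"dy":-1.5,"dz":2.8,"ax":-0.003,"ay":-0.003,"az":0,"claw":1},{"dx":98,"dy":-1.5,"dz":2.8,"ax":-0.003,"ay":-0.003,"az":0,"claw":1}]' 60 >/dev/null; python3 st.py 514 -257.6 8 97.7; python3 - <<'E'
from cell import get_image
import cv2,numpy as np
t=get_image("top"); s=get_image("side")
a=cv2.resize(t["frame"][130:220,240:330],(400,400),interpolation=cv2.INTER_CUBIC);b=cv2.resize(s["frame"][130:220,190:280],(400,400),interpolation=cv2.INTER_CUBIC)
cv2.imwrite("pics/p1.png",np.hstack([a,b]))
E
```

```text
t 30.1 tcp [ 513.3 -256.7   59. ] zyaw 97.7 xax [-0.004  0.001 -1.   ] gap 15.6 F [ 0.5  0.1 -2. ] M [ 0.074 -0.153 -0.016] j [-0.51  0.25  1.98 -0.    0.92 -2.21]
(array([51. , -0.8, -1.1]), array([ 0.   ,  0.002, -0.004]))
```

View pics/p1.png

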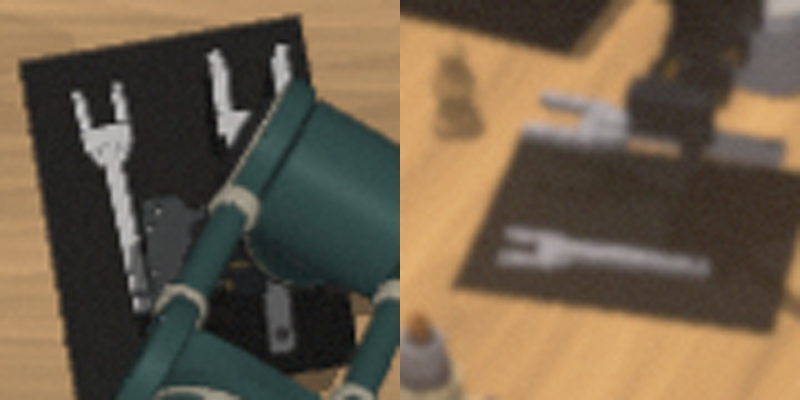

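The wrench hangs over its old place on the mat, level and aligned. Lowering gently.

```bash
python3 -m inch '[{"dx":18,"dy":-0.8,"dz":-1.1,"ax":0,"ay":0.002,"az":-0.004,"claw":1},{"dx":34,"dy":-0.8,"dz":-1.1,"ax":0,"ay":0.002,"az":-0.004,"claw":1},{"dx":44,"dy":-0.8,"dz":-1.1,"ax":0,"ay":0.002,"az":-0.004,"claw":1},{"dx":48,"dy":-0.8,"dz":-1.1,"ax":0,"ay":0.002,"az":-0.004,"claw":1},{"dx":48,"dy":-0.8,"dz":-1.1,"ax":0,"ay":0.002,"az":-0.004,"claw":1}]' 50 >/dev/null; python3 st.py 514 -257.6 8 97.7
```

```text
t 30.7 tcp [ 515.7 -258.6   12.7] zyaw 97.7 xax [ 0.003 -0.002 -1.   ] gap 15.8 F [ 0.4 -0.3 -1.8] M [ 0.107 -0.015 -0.041] j [-0.51  0.32  2.   -0.    0.82 -2.21]
(array([4.7, 1.6, 1.3]), array([ 0.   , -0.003,  0.003]))
```

```bash
python3 -m inch '[{"dx":2,"dy":1,"dz":1,"ax":0,"ay":-0.003,"az":0.003,"claw":1},{"dx":4,"dy":1.3,"dz":1,"ax":0,"ay":-0.003,"az":0.003,"claw":1},{"dx":5,"dy":1.3,"dz":1,"ax":0,"ay":-0.003,"az":0.003,"claw":1},{"dx":5,"dy":1.3,"dz":1,"ax":0,"ay":-0.003,"az":0.003,"claw":1}]' 50 >/dev/null; python3 st.py 514 -257.6 8 97.7
```

```text
t 31.1 tcp [ 514.4 -257.9    7.8] zyaw 97.7 xax [-0.  0. -1.] gap 15.7 F [ 0.   0.4 -2.9] M [ 0.06  -0.082  0.008] j [-0.51  0.33  2.    0.    0.82 -2.21]
(array([-0.2,  0.3,  0.3]), array([ 0.,  0., -0.]))
```

```bash
python3 -m inch '[{"dx":0.8,"dy":0,"dz":0,"ax":0,"ay":0,"az":0,"claw":1},{"dx":1,"dy":0,"dz":0,"ax":0,"ay":0,"az":0,"claw":1}]' 50 >/dev/null; python3 st.py
```

```text
t 31.3 tcp [ 514.6 -258.     7.4] zyaw 97.7 xax [ 0.  0. -1.] gap 15.4 F [-1.7  0.4  3.3] M [0.247 0.15  0.009] j [-0.51  0.33  2.    0.    0.82 -2.21]
```

Touching down (+3 N). Release, then lift.

```bash
python3 -m inch '[{"dx":0,"dy":0,"dz":0,"ax":0,"ay":0,"az":0,"claw":0.8},{"dx":0,"dy":0,"dz":0,"ax":0,"ay":0,"az":0,"claw":0.6},{"dx":0,"dy":0,"dz":0,"ax":0,"ay":0,"az":0,"claw":0.4},{"dx":0,"dy":0,"dz":0,"ax":0,"ay":0,"az":0,"claw":0.4},{"dx":-5,"dy":0,"dz":0,"ax":0,"ay":0,"az":0,"claw":0.4},{"dx":-30,"dy":0,"dz":0,"ax":0,"ay":0,"az":0,"claw":0.4},{"dx":-75,"dy":0,"dz":0,"ax":0,"ay":0,"az":0,"claw":0.4},{"dx":-125,"dy":0,"dz":0,"ax":0,"ay":0,"az":0,"claw":0.4},{"dx":-170,"dy":0,"dz":0,"ax":0,"ay":0,"az":0,"claw":0.4},{"dx":-200,"dy":0,"dz":0,"ax":0,"ay":0,"az":0,"claw":0.4},{"dx":-200,"dy":0,"dz":0,"ax":0,"ay":0,"az":0,"claw":0.4}]' 50 >/dev/null; python3 st.py 400 -450 230 40
```

```text
t 32.4 tcp [ 517.9 -259.9  214.4] zyaw 97.7 xax [ 0.01  -0.006 -1.   ] gap 52.7 F [ 0.5  0.2 -0.6] M [ 0.123 -0.104  0.041] j [-0.51  0.09  1.85  0.    1.19 -2.21]
(array([ -15.7,  142.2, -172.7]), array([ 1.007, -0.002,  0.012]))
```

```bash
python3 -m inch '[{"dx":-10,"dy":35,"dz":-43,"ax":0.1,"ay":0,"az":0,"claw":0.4},{"dx":-15,"dy":70,"dz":-86,"ax":0.2,"ay":0,"az":0,"claw":0.4},{"dx":-15,"dy":106,"dz":-129,"ax":0.3,"ay":0,"az":0,"claw":0.4},{"dx":-15,"dy":142,"dz":-172,"ax":0.4,"ay":0,"az":0,"claw":0.4},{"dx":-15,"dy":142,"dz":-172,"ax":0.5,"ay":0,"az":0,"claw":0.4},{"dx":-15,"dy":142,"dz":-172,"ax":0.5,"ay":0,"az":0,"claw":0.4},{"dx":-15,"dy":142,"dz":-172,"ax":0.5,"ay":0,"az":0,"claw":0.4}]' 50 >/dev/null; python3 st.py; python3 snap.py z1; python3 - <<'E'
import numpy as np,cv2,tab,h,wf
z=np.load("z1.npz")
cv2.imwrite("pics/z1t.png",cv2.resize(z["tf"],(800,600),interpolation=cv2.INTER_CUBIC)); cv2.imwrite("pics/z1s.png",cv2.resize(z["sf"],(800,600),interpolation=cv2.INTER_CUBIC))
t=dict(frame=z["tf"],mtx=z["tm"],pose=z["tp"])
for n in("shots3","z1"):
    y=np.load(n+".npz"); tt=dict(frame=y["tf"],mtx=y["tm"],pose=y["tp"])
    A,p=tab.tab(tt,-85,60); k=int(np.argmin(p)); lo=p[k];L=p[max(0,k-16):k].max(); Rr=p[k:k+17].max()
    i=k;j=k
    while p[i]<(lo+L)/2: i-=1
    while p[j]<(lo+Rr)/2: j+=1
    print(n,A[i],A[j])
a=np.load("shots.npz")["tf"].astype(int); d=np.abs(a-z["tf"].astype(int)).max(axis=2); d=cv2.GaussianBlur(d.astype(np.float32),(3,3),0)
cv2.imwrite("pics/z1d.png",cv2.resize(np.clip(d*3,0,255).astype(np.uint8),(800,600)))
E
```

```text
t 33.1 tcp [ 399.5 -448.9  228. ] zyaw 69.1 xax [ 0.009 -0.003 -1.   ] gap 53.0 F [ 0.7 -0.   0.1] M [-0.007 -0.176  0.005] j [-0.89  0.13  1.79  0.01  1.22 -2.09]
shots3 3.0 23.0
z1 -58.0 -37.0
```

View pics/z1t.png

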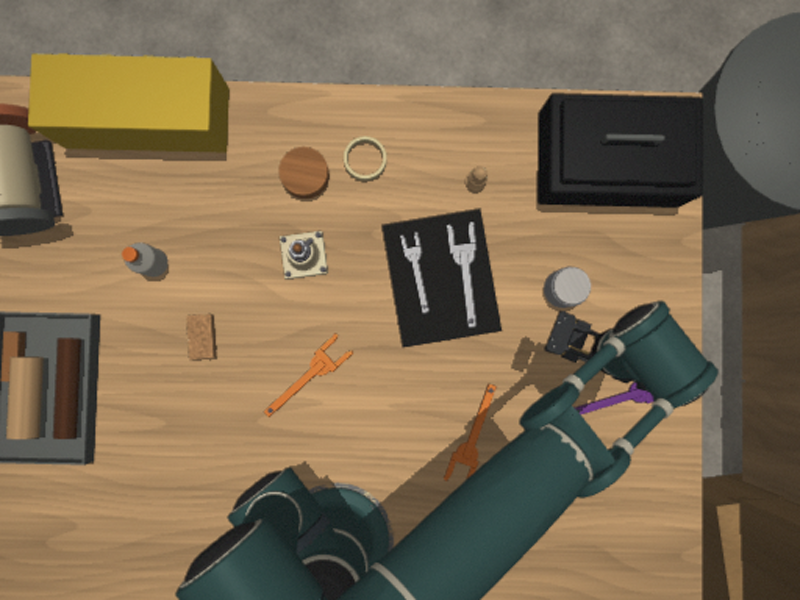

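View pics/z1s.png

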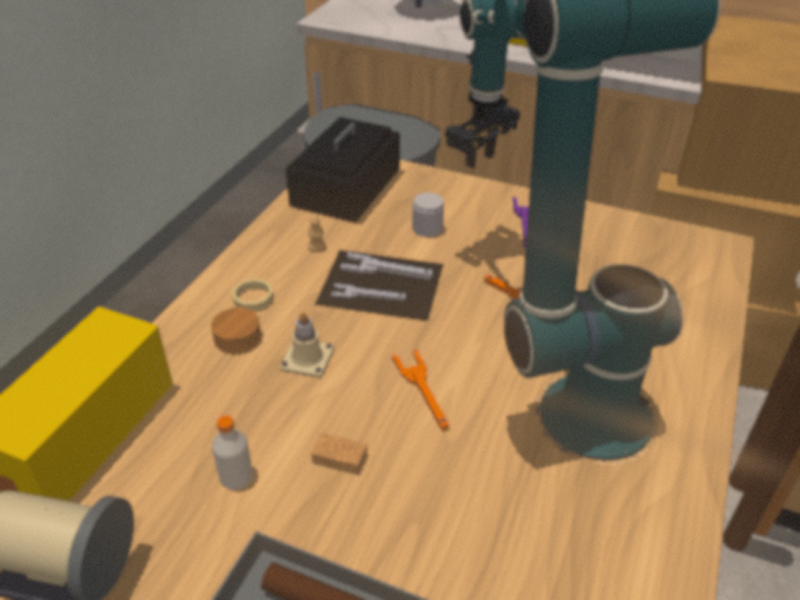

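View pics/z1d.png

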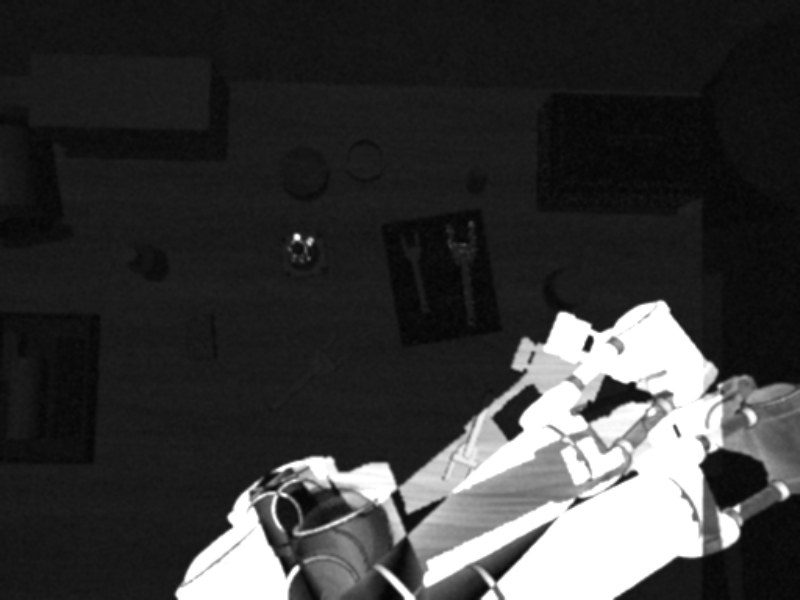

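The wrench is back flat on the mat at about (465,275), where it started. The difference image shows changes only at the nut and tab and, slightly, at the wrench. The bystanders show no change and the robot touches nothing, so I'm handing in.

```bash
python3 -c "
from cell import manip
print(manip.close_job())"
```

```text
the job is handed in; nothing more can be done
None
```

The job is done and handed in at about 33 s of the 72 s allowed.

- **Finger-tight:** I turned the nut clockwise about 58° with the fingers. The torque then rose suddenly, and I stopped at about 0.43 N m. That is above the 0.3 N m asked for and below the 0.5 N m at which the ring yields. The ring tab had not moved in the pictures.
- **Wrench tightening:** I slid the wrench on with no measurable contact force and turned the nut until the ring had followed by one flat. The tab went from about 13° to −47°, which is about 60° of turn. A second reading, distorted by shadow, gave about 62°, so I trust the figure to 1–2°.
- **Pulling the wrench off:** My first try met about 17 N because the nut was still sprung against the jaw. I turned the wrench back until the torque was near zero and withdrew it with about 4 N of friction. The tab did not move while I did this.
- **Final check:** The wrench lies flat on the mat in its original place, within about 1 mm by the arm's position reading. Comparing the first and last top pictures shows no change in any other object. The orange and purple look-alikes were partly hidden by the arm or its shadow in one of the two pictures, so that comparison does not fully cover them. I never went near them at bench height.

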